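# Dock an instrument head on its sloped stand

### The job

Put the repaired instrument head back on its sloped docking stand: with the screen facing down the slope, feel for the two dowel pins and ease the head over them until it sits fully home, flat on the plate, then let go. Keep hold of it until it is home, never force or jam it (the castings and screen are delicate), and leave the tools and the grey connector on the bench where they lie.

Things in the scene. Friction and masses are not known exactly. Their poses are not given: they have to be found in the camera images.
- head: Instrument head: closed aluminium casting, 0.45 to 0.8 kg, standing upright. Body 96 mm (x) by 76 (y) by 46 high; on top, centred, a solid carrying rib 72 mm (x) by 30 (y), from 46 to 82 mm above the underside. Dark screen on the -x face. Two blind holes in the underside, 10 mm wide, 16 deep, at x = -28 and +28 mm, y = 0. Origin: centre of the underside; z up through the rib.
- head_screen (a point): Centre of the screen face: 48 mm along -x of the head, 26 mm above its underside.
- stand: Docking stand, bolted down: aluminium base plate 170 x 150 x 12 mm with a saddle sloping 30 degrees, low side to the stand's -x (to the robot). On it a dark steel slide plate, 116 mm along the slope, 96 across, 10 thick, with two dowel pins normal to it, 8 mm thick, 12 tall, noses tapering over 3 mm to 4.4 mm, 28 mm up- and down-slope of its middle. Origin: centre of the underside; z up.
- stand_seat (a point): Middle of the seat on the slide plate's top face, 87 mm above the bench, fixed to the stand. x up the slope, y level across it, z along the pins. The slide (pins included) was left anywhere from -12 to +12 mm along y, not reported: look or feel for it; it is stiff (18 N to shift). Docked, the head has these axes, its origin on this plane at x = 0, y = the slide's offset.
- screwdriver: Screwdriver with a red handle, lying along its x on the bench; a bystander. Origin: about its middle.
- wrench: Steel wrench, 200 mm long, lying along its x on the bench; a bystander. Origin: about its middle.
- connector: Grey connector housing, 55 x 45 x 34 mm, with a steel socket on its +x end; a bystander. Origin: centre of its underside.
Not all that is in view belongs to the job. What is shaped like the stand but blue or yellow is not meant. Leave any pink look-alike of the head alone.

How it is judged:
By the outcome, as a careful person would: the job done as asked, in the order asked, and still so for the second after the job is handed in, with the robot touching nothing.
It also fails if it takes over 58 s, if anything falls off the work surface, if the arm or the gripper's body presses on something with over 40 N, if the wrist force passes 120 N, or if a joint passes its speed limit or range.

### The arm

A 6-joint arm with a two-finger parallel gripper is mounted at the origin on the work surface. World frame = base frame: x ahead of the robot, y to its left, z up, the work surface at z = 0. Lengths are in m, angles in degrees, forces in N, time in s.
With the tool pointing down it reaches from about 0.375 to 0.9 m from the base axis. Payload 3.1 kg.
Tool frame: the origin (TCP) lies on the centre line of the jaws, within the pads' length; the fingertips stand 8 mm ahead of it and the grasp point (between the pads) lies 11 mm behind it (bot.tip_extent is the distance from the TCP to the fingertips, in m); z points along the fingers, y is the line along which they close (so a half turn about z gives the same grasp; the last joint's range is limited). The gripper opens to 87 mm and grips with 3 to 60 N. Pads are 19 mm wide; open, the fingers measure 117 mm over their backs; the gripper's body (75 mm by 190 mm) begins 51 mm behind the grasp point.
Start: joints at [55.892, 30.224, 82.088, -0, 67.689, -10.227], TCP at [0.253, 0.571, 0.192] pointing down, gripper open.
Joint ranges: [-176.69, 176.69], [-43.24, 126.21], [12.49, 139.97], [-82, 262], [0, 151.66], [-163.58, 163.58]. Speed limits (degrees/s): [159.86, 159.86, 180, 180, 180, 180].

### API

Orientations are given as a 3x3 rotation matrix whose columns are the frame's x, y, z axes.
In Python, from rig import bot, vision, workorder gives the robot as it stands.
- The arm moves only by the shell command python3 -m handwheel 'ROWS'. ROWS is JSON, a list of rows, each an object with "delta_rot": the turn, a rotation vector about the tool's x, y, z in rad, a list of three; "xyz": the shift along the tool's x, y, z in mm, a list of three; "hand": the closure, from -1 (fully open) to 1 (shut). A call has exactly 5 rows; each row is the pose to reach, as a shift and turn from the pose commanded when the call began, along the tool's axes at that moment; what a row does not reach only later rows make up. A row lasts 1/8 s, in which the tool goes at most 62.5 mm and 10.7 degrees, less where a joint would pass 70% of its speed; a pose out of reach is approached as far as the arm can. A call with a gripper value outside its range is refused whole. The fingers move at their own pace and stop on an object; the grip force is fixed at half the most. Time passes only in rows, so rows that repeat a pose let the fingers close, or fill a call up. It gives the time, the measured TCP pose, the force, the opening and the grip force at its end, in the units of the state.
- bot.read_state(): the state, without advancing time (a new reading comes with each control period).
- vision.capture(name): name is "scene" or "top" or "wrist"; returns the picture (400x640x3 uint8, red, green, blue); there is no depth.
- vision.camera_model(name): a dict with "camera_matrix" (3x3 intrinsics, pixels), "dist_coeffs" ([k1, k2, p1, p2, k3] as OpenCV has them; the pictures are not rectified), "camera_from_world" (4x4, takes a point from world to camera coordinates). Camera axes: x right, y up, looking along -z (the intrinsics and any distortion apply to the point x, -y, -z); pixel columns grow to the right and rows downward; lengths in m; the calibration is good to about 2 mm. A picture is of the moment at which its call begins: read the wrist's pose just before it. camera_model takes no time and is no camera call; for the wrist camera it gives the pose at the moment of the call.
- workorder.hand_in(): hands the job in; it is judged then, once.
The state is a dict: "time_s": time; "joint_positions": joint angles; "qvel": joint speeds; "tau": joint torques, N m; "position": TCP position; "tcp_rot": TCP orientation; "force": force on the tool from outside, world axes, zero at the start; "moment": the same for the moment, N m; "opening": opening from 0.0 (shut) to 1.0 (fully open); "grasp_force": force on a finger pad.
Only numpy, scipy, OpenCV 4.12 (cv2) and the standard library are available. Lean on these libraries where they do the work, as an engineer would, in place of code of your own. Each camera call takes 0.05 s, during which the arm holds its last target. There are 200 camera calls.

## Working session

There is one attempt and no reset: what is moved stays moved. The work goes in short steps, Python scripts to look and compute and a shell command to move; the robot and the scene stay as the last step left them, time stands still between calls to the robot, and variables do not carry over. Pictures are saved under pics/ and viewed, at most 10 in all, crops included, and the job is handed in when it is done.

```bash
mkdir -p pics; ls; python3 - <<'E'
from rig import bot, vision, workorder
import cv2,numpy as np
s=bot.read_state();print({k:np.round(v,3).tolist() for k,v in s.items()})
for n in("scene","top"):
    im=vision.capture(n);cv2.imwrite(f"pics/{n}0.png",im[...,::-1])
    m=vision.camera_model(n);print(n,{k:np.round(v,4).tolist() for k,v in m.items()})
E
```

```text
pics
{'time_s': 0.0, 'joint_positions': [55.891, 30.278, 82.157, -0.002, 67.688, -10.228], 'qvel': [0.045, -0.088, 0.017, 0.012, 0.13, -0.051], 'tau': [0.001, -44.004, -17.659, 0.063, 0.058, -0.0], 'position': [0.253, 0.571, 0.191], 'tcp_rot': [[-0.914, 0.405, -0.001], [0.405, 0.914, -0.002], [0.0, -0.002, -1.0]], 'force': [0.462, 0.466, 0.365], 'moment': [0.003, 0.029, 0.046], 'grasp_force': 0.0, 'opening': 1.002}
scene {'camera_matrix': [[379.1151, 0.0, 320.1898], [0.0, 379.1151, 206.4465], [0.0, 0.0, 1.0]], 'dist_coeffs': [-0.0637, 0.0, 0.0, 0.0, 0.0], 'camera_from_world': [[-0.0136, 0.9998, -0.0145, -0.0562], [-0.8695, -0.0047, 0.4939, 0.4568], [0.4938, 0.0193, 0.8694, -1.3128], [0.0, 0.0, 0.0, 1.0]]}
top {'camera_matrix': [[397.0511, 0.0, 320.9737], [0.0, 397.0511, 202.6215], [0.0, 0.0, 1.0]], 'dist_coeffs': [-0.0609, 0.0, 0.0, 0.0, 0.0], 'camera_from_world': [[-0.0584, -0.9983, 0.0016, 0.0868], [0.9753, -0.0567, 0.2137, -0.5506], [-0.2132, 0.014, 0.9769, -1.0265], [0.0, 0.0, 0.0, 1.0]]}
```

View pics/top0.png

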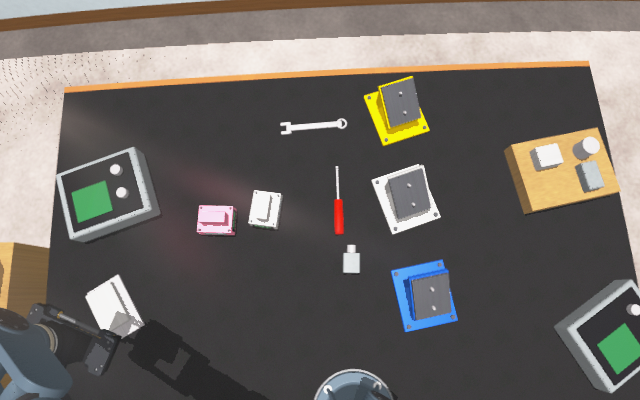

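View pics/scene0.png

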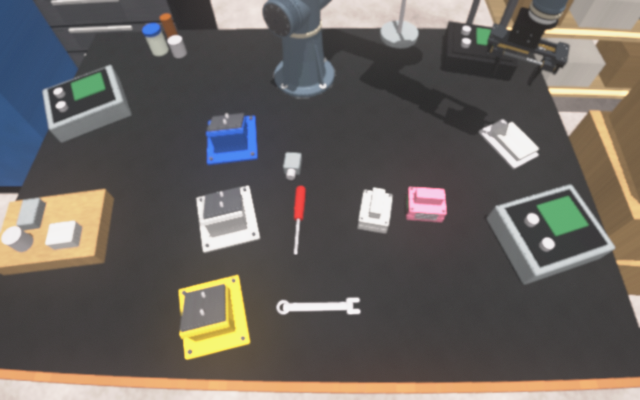

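The top view shows two heads: a silver one at (265,209) and a pink look-alike at (216,220). It also shows three stands: yellow at (398,110), bare aluminium at (406,198) and blue at (425,295). The silver head and the aluminium stand fit the description. I'll confirm them in one enlarged crop and measure them at the same time.

```bash
cat > h.py <<'E'
from rig import bot, vision, workorder
import cv2,numpy as np
from scipy.spatial.transform import Rotation as R
def ray(m,uv):
    p=cv2.undistortPoints(np.array(uv,float).reshape(-1,1,2),m["camera_matrix"],m["dist_coeffs"]).reshape(-1,2)
    T=m["camera_from_world"];d=np.c_[p[:,0],-p[:,1],-np.ones(len(p))]@T[:3,:3]
    return -T[:3,:3].T@T[:3,3],d
def onz(m,uv,z):
    o,d=ray(m,uv);return o+d*((z-o[2])/d[:,2])[:,None]
def proj(m,P):
    T=m["camera_from_world"];c=np.atleast_2d(P)@T[:3,:3].T+T[:3,3]
    c=c*[1,-1,-1];return cv2.projectPoints(c,np.zeros(3),np.zeros(3),m["camera_matrix"],m["dist_coeffs"])[0].reshape(-1,2)
def model(n):
    return {k:np.array(v,float) for k,v in vision.camera_model(n).items()}
E
python3 - <<'E'
import cv2,numpy as np
from h import *
t=cv2.imread("pics/top0.png");s=cv2.imread("pics/scene0.png")
f=lambda im,x,y:cv2.resize(im[y:y+60,x:x+80],(400,300),interpolation=cv2.INTER_CUBIC)
cv2.imwrite("pics/c1.png",np.vstack([np.hstack([f(t,225,180),f(t,366,160)]),np.hstack([f(s,335,175),f(s,190,185)])]))
m=model("top");hsv=cv2.cvtColor(t,cv2.COLOR_BGR2HSV)
w=((hsv[...,1]<50)&(hsv[...,2]>130)).astype(np.uint8)
for x0,y0,x1,y1,z in((244,180,290,240,.046),(366,155,446,240,.012)):
    k=np.zeros_like(w);k[y0:y1,x0:x1]=w[y0:y1,x0:x1]
    c=max(cv2.findContours(k,0,1)[0],key=cv2.contourArea)
    r=cv2.minAreaRect(c);b=cv2.boxPoints(r);P=onz(m,b,z)
    print(r,b.round(1).tolist(),P.round(4).tolist(),P.mean(0).round(4))
E
```

```text
((264.6911315917969, 208.4305877685547), (29.544225692749023, 35.38987350463867), 9.090275764465332) [[247.3000030517578, 223.60000610351562], [252.89999389648438, 188.60000610351562], [282.1000061035156, 193.3000030517578], [276.5, 228.1999969482422]] [[0.5106, 0.2596, 0.046], [0.6087, 0.242, 0.046], [0.5905, 0.161, 0.046], [0.4931, 0.18, 0.046]] [0.5507 0.2106 0.046 ]
((405.9002380371094, 198.32296752929688), (58.69818115234375, 54.11863327026367), 70.90650939941406) [[370.70001220703125, 179.39999389648438], [421.8999938964844, 161.6999969482422], [441.1000061035156, 217.1999969482422], [389.8999938964844, 234.89999389648438]] [[0.6253, -0.0941, 0.012], [0.6706, -0.2492, 0.012], [0.5027, -0.2856, 0.012], [0.4609, -0.1344, 0.012]] [ 0.5649 -0.1908  0.012 ]
```

View pics/c1.png

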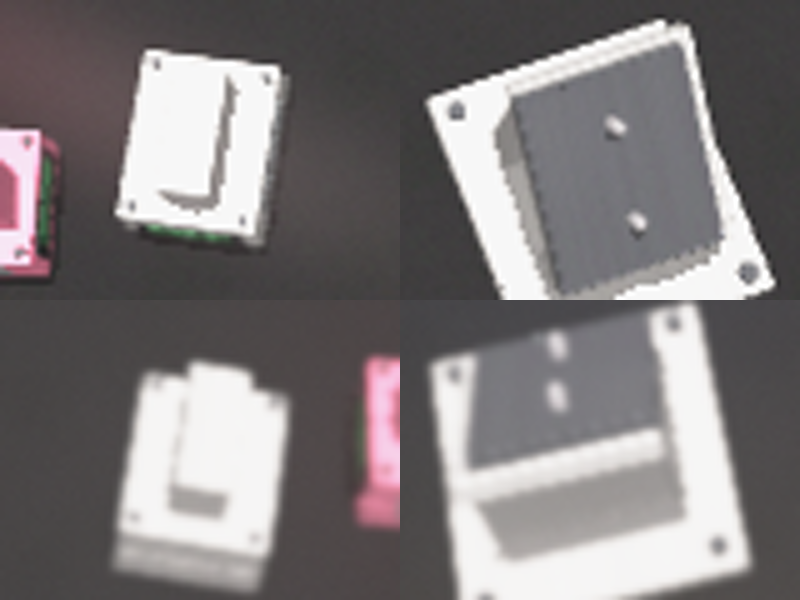

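The crop confirms the silver head, with its green screen edge facing the robot side. It also confirms the bare aluminium stand, with pins at about (409,185) and (414,204) and the low side towards the robot. I'm moving towards the head.

```bash
cat >> h.py <<'E'
def rz(a): return R.from_euler("z",a,degrees=True).as_matrix()
def head2tool(Rh): return Rh@np.diag([-1,1,-1.])   # tool x=-head x, y=head y, z=-head z
def to(p,Rt):
    s=bot.read_state();R0=np.array(s["tcp_rot"])
    print("xyz",(R0.T@(np.array(p)-s["position"])*1e3).round(1),"rot",R.from_matrix(R0.T@Rt).as_rotvec().round(4),"t",s["time_s"],"F",np.round(s["force"],1),"M",np.round(s["moment"],2))
E
python3 -m handwheel '[{"xyz":[-50,-25,-2],"delta_rot":[0,0,-0.05],"hand":-1},{"xyz":[-100,-50,-4],"delta_rot":[0,0,-0.1],"hand":-1},{"xyz":[-150,-75,-6],"delta_rot":[0,0,-0.15],"hand":-1},{"xyz":[-200,-100,-8],"delta_rot":[0,0,-0.2],"hand":-1},{"xyz":[-250,-125,-9],"delta_rot":[0,0,-0.236],"hand":-1}]'
python3 - <<'E'
from h import *
to([.551,.211,.2],head2tool(rz(-10.5)))
E
```

```text
time_s: 0.72
position: [0.4317, 0.3544, 0.201]
tcp_rot: [[-0.984, 0.178, -0.0], [0.178, 0.984, -0.0], [0.0, -0.0, -1.0]]
force: [0.6, 0.3, -0.6]
opening: 1.001
grasp_force: 0.0
xyz [-142.9 -119.9    1. ] rot [-0.0002 -0.0003  0.0039] t 0.725 F [ 0.6  0.3 -0.6] M [ 0.04 -0.01  0.02]
```

```bash

python3 -m handwheel '[{"xyz":[-45,-37,1],"delta_rot":[0,0,0],"hand":-1},{"xyz":[-90,-75,1],"delta_rot":[0,0,0],"hand":-1},{"xyz":[-135,-112,1],"delta_rot":[0,0,0],"hand":-1},{"xyz":[-143,-120,1],"delta_rot":[0,0,0.004],"hand":-1},{"xyz":[-143,-120,1],"delta_rot":[0,0,0.004],"hand":-1}]'
python3 - <<'E'
from h import *
to([.551,.211,.2],head2tool(rz(-10.5)))
m=model("wrist");im=vision.capture("wrist");cv2.imwrite("pics/w1.png",im[...,::-1]);np.save("w1.npy",m,allow_pickle=True)
print(m, proj(m,[[.551,.211,.082],[.551,.211,.046]]))
E
```

```text
time_s: 1.35
position: [0.5496, 0.2118, 0.1997]
tcp_rot: [[-0.983, 0.186, -0.002], [0.186, 0.983, 0.0], [0.002, -0.0, -1.0]]
force: [-1.2, 1.2, -0.3]
opening: 1.001
grasp_force: 0.0
xyz [-1.5 -0.5 -0.3] rot [-0.0001 -0.0019 -0.0034] t 1.35 F [-1.2  1.2 -0.3] M [ 0.07  0.01 -0.01]
{'camera_matrix': array([[292.9357702 ,   0.        , 317.29050223],
       [  0.        , 292.9357702 , 198.0827923 ],
       [  0.        ,   0.        ,   1.        ]]), 'dist_coeffs': array([-0.04293005,  0.        ,  0.        ,  0.        ,  0.        ]), 'camera_from_world': array([[ 1.84573683e-01,  9.82818460e-01,  6.55965944e-04,
        -3.09874721e-01],
       [-9.38324408e-01,  1.76416153e-01, -2.97362820e-01,
         5.17196026e-01],
       [-2.92369392e-01,  5.42698421e-02,  9.54764329e-01,
        -2.50230615e-01],
       [ 0.00000000e+00,  0.00000000e+00,  0.00000000e+00,
         1.00000000e+00]])} [[316.61088322 186.22413913]
 [316.65715169 178.56241227]]
```

View pics/w1.png

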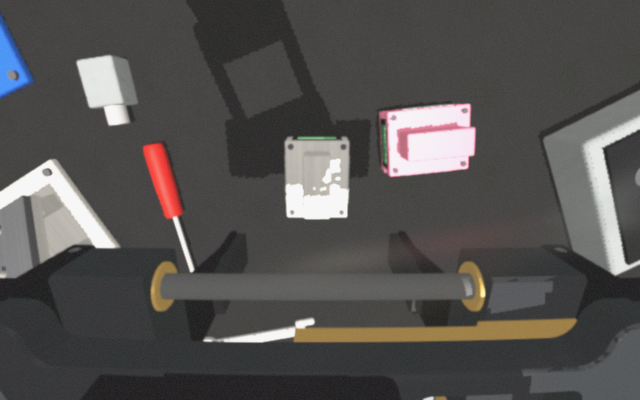

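The wrist view shows the silver head's top face centred at about (317,178). My estimate predicted (316.7,178.6), so it's confirmed. A quick rectangle fit will refine the yaw.

```bash
python3 - <<'E'
from h import *
t=cv2.imread("pics/w1.png");m=np.load("w1.npy",allow_pickle=True).item()
h=cv2.cvtColor(t,cv2.COLOR_BGR2HSV);w=((h[...,1]<60)&(h[...,2]>105)).astype(np.uint8)
k=np.zeros_like(w);k[125:230,270:365]=w[125:230,270:365]
k=cv2.morphologyEx(k,cv2.MORPH_CLOSE,np.ones((5,5)))
c=max(cv2.findContours(k,0,1)[0],key=cv2.contourArea)
P=onz(m,c.reshape(-1,2),.046)
r=cv2.minAreaRect((P[:,:2]*1e3).astype(np.float32));print(r, cv2.boundingRect(c))
p=np.array([r[0][0]/1e3,r[0][1]/1e3,.057])
to([.551,.211,.057],head2tool(rz(-10.5)))
E
```

```text
((552.3900756835938, 210.77432250976562), (79.59793090820312, 102.48165130615234), 79.35003662109375) (284, 137, 66, 83)
xyz [ -2.7  -1.3 142.8] rot [ 0.     -0.002  -0.0017] t 1.4 F [ 0.4 -0.  -0.6] M [-0.    0.01 -0.  ]
```

```bash

python3 -m handwheel '[{"xyz":[-2,-1,40],"delta_rot":[0,-0.002,-0.002],"hand":-1},{"xyz":[-2.7,-1.3,80],"delta_rot":[0,-0.002,-0.002],"hand":-1},{"xyz":[-2.7,-1.3,115],"delta_rot":[0,-0.002,-0.002],"hand":-1},{"xyz":[-2.7,-1.3,141],"delta_rot":[0,-0.002,-0.002],"hand":-1},{"xyz":[-2.7,-1.3,141],"delta_rot":[0,-0.002,-0.002],"hand":-1}]'
python3 -m handwheel '[{"xyz":[0,0,0],"delta_rot":[0,0,0],"hand":0},{"xyz":[0,0,0],"delta_rot":[0,0,0],"hand":0.5},{"xyz":[0,0,0],"delta_rot":[0,0,0],"hand":1},{"xyz":[0,0,0],"delta_rot":[0,0,0],"hand":1},{"xyz":[0,0,0],"delta_rot":[0,0,0],"hand":1}]'
python3 - <<'E'
from h import *
to([.551,.211,.2],head2tool(rz(-10.5)))
E
```

```text
time_s: 2.02
position: [0.5491, 0.2118, 0.0574]
tcp_rot: [[-0.984, 0.179, -0.004], [0.179, 0.984, -0.001], [0.004, -0.002, -1.0]]
force: [0.1, 0.4, 0.4]
opening: 0.999
grasp_force: 0.0
time_s: 2.65
position: [0.5526, 0.2104, 0.0595]
tcp_rot: [[-0.983, 0.182, 0.002], [0.182, 0.983, -0.0], [-0.002, 0.0, -1.0]]
force: [-0.3, 0.7, 0.2]
opening: 0.515
grasp_force: 0.0
xyz [   1.3    0.3 -140.5] rot [0.0001 0.0023 0.0003] t 2.65 F [-0.3  0.7  0.2] M [-0.03 -0.03  0.05]
```

```bash

python3 -m handwheel '[{"xyz":[0,0,0],"delta_rot":[0,0,0],"hand":1},{"xyz":[0,0,0],"delta_rot":[0,0,0],"hand":1},{"xyz":[0,0,0],"delta_rot":[0,0,0],"hand":1},{"xyz":[0,0,0],"delta_rot":[0,0,0],"hand":1},{"xyz":[0,0,0],"delta_rot":[0,0,0],"hand":1}]'
python3 -c "
from h import *
to([.5526,.2104,.0595],head2tool(rz(-10.5)))"
python3 -m handwheel '[{"xyz":[0,0,-10],"delta_rot":[0,0,0],"hand":1},{"xyz":[0,0,-40],"delta_rot":[0,0,0],"hand":1},{"xyz":[0,0,-80],"delta_rot":[0,0,0],"hand":1},{"xyz":[0,0,-130],"delta_rot":[0,0,0],"hand":1},{"xyz":[0,0,-180],"delta_rot":[0,0,0],"hand":1}]'
python3 - <<'E'
from h import *
m=model("top");t=cv2.imread("pics/top0.png")
# rough seat from pin base midpoints (top0), height ~ 0.093
P=onz(m,[[409,185.5],[413.6,204.4]],.09);print(P)
for zs in ((.101+.012*.866/2+0.0,.073+.006*.866),):
    A=onz(m,[[409,185.5]],zs[0])[0];B=onz(m,[[413.6,204.4]],zs[1])[0];print(A,B,np.degrees(np.arctan2(*(A-B)[[1,0]])),np.linalg.norm(A-B),(A+B)/2)
print("sx dist from stand centre",)
s=bot.read_state();print(s["opening"],s["grasp_force"],s["position"],s["force"])
E
```

```text
time_s: 3.28
position: [0.5525, 0.2105, 0.0592]
tcp_rot: [[-0.983, 0.182, 0.002], [0.182, 0.983, -0.0], [-0.002, -0.0, -1.0]]
force: [-0.9, 0.6, 0.3]
opening: 0.019
grasp_force: 0.0
xyz [-0.1 -0.  -0.3] rot [-0.      0.002   0.0005] t 3.275 F [-0.9  0.6  0.3] M [0.02 0.03 0.01]
time_s: 3.9
position: [0.5519, 0.2105, 0.2415]
tcp_rot: [[-0.983, 0.182, 0.002], [0.182, 0.983, -0.0], [-0.002, 0.0, -1.0]]
force: [1.3, 1.1, 0.2]
opening: 0.005
grasp_force: 0.0
[[ 0.58134757 -0.18421847  0.09      ]
 [ 0.52885626 -0.19099882  0.09      ]]
[ 0.5772887  -0.18022582  0.106196  ] [ 0.53121305 -0.19398644  0.078196  ] 16.62840938976342 0.05564459265357912 [ 0.55425087 -0.18710613  0.092196  ]
sx dist from stand centre
0.005394329337295271 0.0 [0.55187646 0.21049109 0.24147651] [1.33840206 1.11128645 0.22930357]
```

The fingers closed on nothing, so I'm looking again.

```bash
python3 - <<'E'
from h import *
m=model("wrist");im=vision.capture("wrist");t=vision.capture("top")
a=im[...,::-1];b=t[...,::-1][150:270,180:340]
cv2.imwrite("pics/w2.png",np.vstack([a[:300],cv2.resize(b,(400,300)).copy() if 0 else np.hstack([cv2.resize(b,(400,300)),np.zeros((300,240,3),np.uint8)])]))
np.save("w2.npy",m,allow_pickle=True)
print(proj(m,[[.551,.211,.082],[.551,.211,.046]]))
E
```

```text
[[317.33157105 175.00795343]
 [317.30440534 168.97062951]]
```

View pics/w2.png

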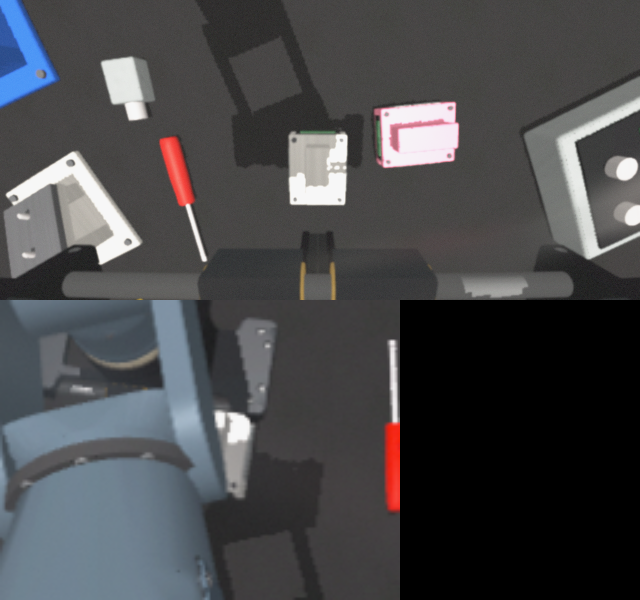

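```bash
python3 - <<'E'
from h import *
s=bot.read_state();p=np.array(s["position"]);Rt=np.array(s["tcp_rot"])
m=model("wrist")
for d in(-.02,-.011,0,.008,.02,.1,.18): print(d,proj(m,p+Rt[:,2]*d).round(1))
print(R.from_matrix(Rt).as_matrix().round(3), "cam",(-m["camera_from_world"][:3,:3].T@m["camera_from_world"][:3,3]).round(3), s["joint_positions"])
im=vision.capture("wrist")
hsv=cv2.cvtColor(im,cv2.COLOR_RGB2HSV)
# head rib / body rectangles in world for check against top0
mt=model("top")
Rh=rz(-10.5)
for z in(0,.046): print("body z",z,(proj(mt,[np.array([.551,.211,z])+Rh@[sx*.048,sy*.038,0] for sx in(1,-1) for sy in(1,-1)])).round(1).tolist())
print("rib",(proj(mt,[np.array([.551,.211,.082])+Rh@[sx*.036,sy*.015,0] for sx in(1,-1) for sy in(1,-1)])).round(1).tolist())
E
```

```text
-0.02 [[317.1 239. ]]
-0.011 [[317.1 233.3]]
0 [[317.1 226.9]]
0.008 [[317.1 222.7]]
0.02 [[317.1 216.8]]
0.1 [[317.1 189.1]]
0.18 [[317.1 172.5]]
[[-0.983  0.181  0.016]
 [ 0.182  0.983  0.002]
 [-0.016  0.005 -1.   ]] cam [0.472 0.226 0.438] [ 1.00836860e+01  2.42006847e+01  8.35631095e+01 -4.15946013e-02
  7.13002206e+01 -6.94452191e+01]
body z 0 [[256.4, 193.7], [282.2, 196.9], [251.1, 226.1], [277.3, 229.4]]
body z 0.046 [[253.8, 189.8], [280.7, 193.1], [248.2, 223.5], [275.5, 226.9]]
rib [[259.3, 191.8], [270.3, 193.2], [255.0, 217.9], [266.2, 219.3]]
```

```bash
python3 - <<'E'
from h import *
s=bot.read_state();p=np.array(s["position"]);Rt=np.array(s["tcp_rot"])
mw=model("wrist");w=vision.capture("wrist")[...,::-1].copy();mt=model("top");t=vision.capture("top")[...,::-1].copy()
ms=model("scene");sc=vision.capture("scene")[...,::-1].copy()
for im,m in((w,mw),(t,mt),(sc,ms)):
    for d,c in((.008,(0,0,255)),(0,(0,255,0)),(-.062,(255,0,255))):
        for y in((-.095,0,.095) if d<-.05 else (0,)):
            q=proj(m,p+Rt@[0,y,d])[0];cv2.circle(im,tuple(q.round().astype(int).tolist()),1,c,-1)
    q=proj(m,p+Rt[:,2]*.008)[0];print(q)
f=lambda im,x,y:cv2.resize(im[y:y+120,x:x+160],(400,300),interpolation=cv2.INTER_CUBIC)
cv2.imwrite("pics/c3.png",np.vstack([np.hstack([f(w,237,130),f(t,180,120)]),np.hstack([f(sc,320,100),f(sc,400,100)])]))
E
```

```text
[317.08896603 222.65358702]
[253.19611692 190.2510289 ]
[385.70524401 165.41770171]
```

View pics/c3.png

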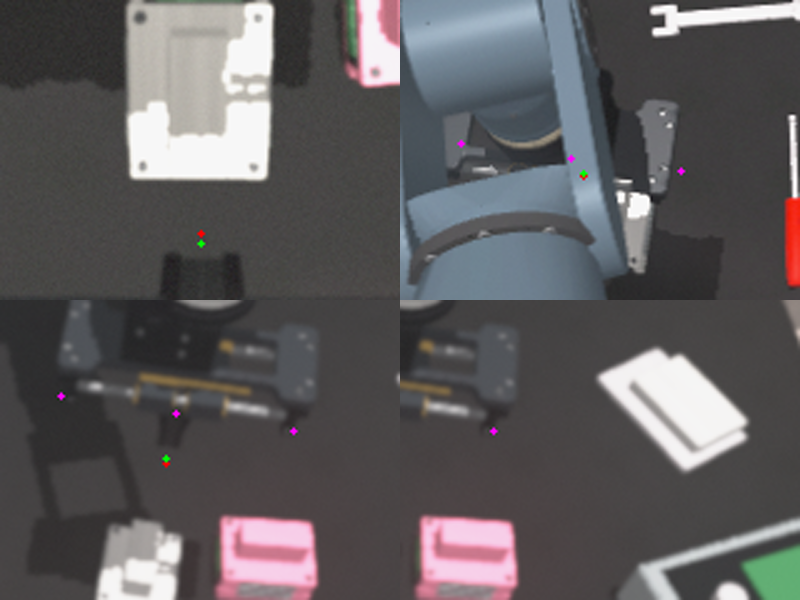

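```bash
python3 - <<'E'
from h import *
print(bot.tip_extent,[a for a in dir(bot) if a[0]!='_']);s=bot.read_state();print(s["opening"])
p=np.array(s["position"]);Rt=np.array(s["tcp_rot"])
mw=model("wrist");w=vision.capture("wrist")
# brightness of finger column around tips
print(w[205:262:3,312:322].mean((1,2)).round(0))
ms=model("scene");sc=vision.capture("scene")
q=[proj(ms,p+Rt[:,2]*d)[0].round(1).tolist() for d in(-.03,-.02,-.01,.008)];print(q)
x=int(q[1][0]);print([(y,sc[y,x-4:x+5].mean().round(0)) for y in range(145,176,2)])
E
```

```text
0.008 ['PlanningError', 'read_state', 'tip_extent']
0.003964822167282393
[246.  72.  71.  70.  70.  72.  71.  71.  70.  66.  51.  49.  50.  52.
  52.  54.  56.  58.  60.]
[[387.3, 155.0], [386.7, 157.9], [386.0, 160.7], [384.9, 165.5]]
[(145, np.float64(54.0)), (147, np.float64(50.0)), (149, np.float64(51.0)), (151, np.float64(52.0)), (153, np.float64(51.0)), (155, np.float64(51.0)), (157, np.float64(52.0)), (159, np.float64(62.0)), (161, np.float64(68.0)), (163, np.float64(68.0)), (165, np.float64(69.0)), (167, np.float64(69.0)), (169, np.float64(69.0)), (171, np.float64(69.0)), (173, np.float64(70.0)), (175, np.float64(70.0))]
```

The fingertips look about 20–26 mm shorter than documented, so they closed above the rib. I'll check by gently touching the rib top with the fingers closed.

```bash

python3 -m handwheel '[{"xyz":[0,0,50],"delta_rot":[0,0,0],"hand":1},{"xyz":[0,0,100],"delta_rot":[0,0,0],"hand":1},{"xyz":[0,0,150],"delta_rot":[0,0,0],"hand":1},{"xyz":[0,0,179],"delta_rot":[0,0,0],"hand":1},{"xyz":[0,0,179],"delta_rot":[0,0,0],"hand":1}]'
python3 -m handwheel '[{"xyz":[0,0,1],"delta_rot":[0,0,0],"hand":1},{"xyz":[0,0,2],"delta_rot":[0,0,0],"hand":1},{"xyz":[0,0,3],"delta_rot":[0,0,0],"hand":1},{"xyz":[0,0,4],"delta_rot":[0,0,0],"hand":1},{"xyz":[0,0,4],"delta_rot":[0,0,0],"hand":1}]'
```

```text
time_s: 4.92
position: [0.5493, 0.2098, 0.0566]
tcp_rot: [[-0.983, 0.182, -0.007], [0.182, 0.983, -0.002], [0.006, -0.003, -1.0]]
force: [-0.2, 0.2, -0.5]
opening: 0.008
grasp_force: 0.0
time_s: 5.55
position: [0.5525, 0.2105, 0.0565]
tcp_rot: [[-0.983, 0.182, 0.002], [0.182, 0.983, -0.0], [-0.002, 0.0, -1.0]]
force: [0.5, 0.5, 0.4]
opening: 0.007
grasp_force: 0.0
```

```bash
python3 - <<'E'
from h import *
s=bot.read_state();p=np.array(s["position"]);Rt=np.array(s["tcp_rot"])
L=[]
for n,x,y in(("wrist",217,100),("scene",300,110)):
    m=model(n);im=vision.capture(n)[...,::-1].copy()
    q=[proj(m,p+Rt[:,2]*d)[0].round(1).tolist() for d in(.008,0)];print(q)
    L.append(cv2.resize(im[y:y+150,x:x+200],(800,600) if 0 else (400,300),interpolation=cv2.INTER_CUBIC))
cv2.imwrite("pics/c4.png",np.hstack(L))
E
```

```text
[[317.1, 222.7], [317.1, 226.9]]
[[375.8, 206.7], [376.2, 205.2]]
```

View pics/c4.png

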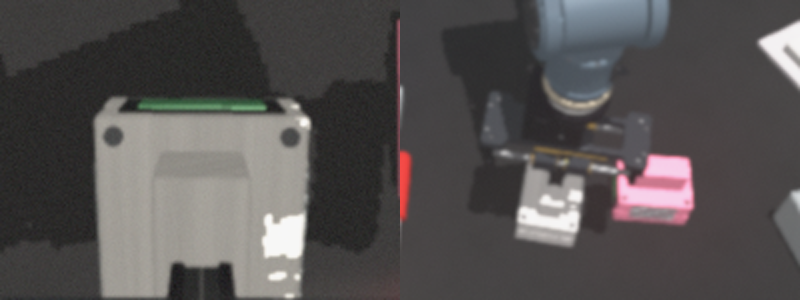

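```bash

python3 -m handwheel '[{"xyz":[0,0,1],"delta_rot":[0,0,0],"hand":1},{"xyz":[0,0,2],"delta_rot":[0,0,0],"hand":1},{"xyz":[0,0,3],"delta_rot":[0,0,0],"hand":1},{"xyz":[0,0,4],"delta_rot":[0,0,0],"hand":1},{"xyz":[0,0,4],"delta_rot":[0,0,0],"hand":1}]'

```

```text
time_s: 6.28
position: [0.5525, 0.2104, 0.0522]
tcp_rot: [[-0.983, 0.182, 0.002], [0.182, 0.983, -0.0], [-0.002, -0.0, -1.0]]
force: [0.6, -0.8, -0.8]
opening: 0.01
grasp_force: 0.0
```

```bash

python3 -m handwheel '[{"xyz":[0,0,1],"delta_rot":[0,0,0],"hand":1},{"xyz":[0,0,2],"delta_rot":[0,0,0],"hand":1},{"xyz":[0,0,3],"delta_rot":[0,0,0],"hand":1},{"xyz":[0,0,4],"delta_rot":[0,0,0],"hand":1},{"xyz":[0,0,4],"delta_rot":[0,0,0],"hand":1}]'
python3 -c "
from h import *
s=bot.read_state();print(s['force'],s['position'])"
```

```text
time_s: 6.9
position: [0.5526, 0.2105, 0.052]
tcp_rot: [[-0.983, 0.181, 0.003], [0.181, 0.983, -0.0], [-0.003, 0.0, -1.0]]
force: [-6.7, -1.6, 22.6]
opening: 0.004
grasp_force: 11.3
[-6.68043276 -1.61595422 22.63876388] [0.55262256 0.21045884 0.05203759]
```

Contact: the TCP reads 0.052 with the fingertips on the rib top (0.082). The real tips are therefore about 30 mm behind the TCP, which matches the camera views. I'm backing off, opening partway to clear the pink head, and regrasping lower.

```bash

python3 -m handwheel '[{"xyz":[0,0,-10],"delta_rot":[0,0,0],"hand":1},{"xyz":[0,0,-10],"delta_rot":[0,0,0],"hand":-0.2},{"xyz":[0,0,-10],"delta_rot":[0,0,0],"hand":-0.2},{"xyz":[0,0,-10],"delta_rot":[0,0,0],"hand":-0.2},{"xyz":[0,0,-10],"delta_rot":[0,0,0],"hand":-0.2}]'
python3 -m handwheel '[{"xyz":[1.5,0.5,0],"delta_rot":[0,0,0],"hand":-0.2},{"xyz":[1.5,0.5,0],"delta_rot":[0,0,0],"hand":-0.2},{"xyz":[1.5,0.5,0],"delta_rot":[0,0,0],"hand":-0.2},{"xyz":[1.5,0.5,5],"delta_rot":[0,0,0],"hand":-0.2},{"xyz":[1.5,0.5,7],"delta_rot":[0,0,0],"hand":-0.2}]'
```

```text
time_s: 7.52
position: [0.5522, 0.2104, 0.0577]
tcp_rot: [[-0.983, 0.182, 0.001], [0.182, 0.983, -0.001], [-0.001, -0.0, -1.0]]
force: [-1.4, 0.5, 0.5]
opening: 0.374
grasp_force: 0.0
time_s: 8.15
position: [0.5509, 0.2111, 0.0508]
tcp_rot: [[-0.983, 0.182, 0.001], [0.182, 0.983, -0.0], [-0.001, -0.0, -1.0]]
force: [0.7, 0.5, -0.7]
opening: 0.598
grasp_force: 0.0
```

```bash

python3 -m handwheel '[{"xyz":[0,0,5],"delta_rot":[0,0,0],"hand":-0.2},{"xyz":[0,0,10],"delta_rot":[0,0,0],"hand":-0.2},{"xyz":[0,0,14],"delta_rot":[0,0,0],"hand":-0.2},{"xyz":[0,0,18],"delta_rot":[0,0,0],"hand":-0.2},{"xyz":[0,0,18],"delta_rot":[0,0,0],"hand":-0.2}]'
python3 -m handwheel '[{"xyz":[0,0,3],"delta_rot":[0,0,0],"hand":-0.2},{"xyz":[0,0,6],"delta_rot":[0,0,0],"hand":-0.2},{"xyz":[0,0,9],"delta_rot":[0,0,0],"hand":-0.2},{"xyz":[0,0,10],"delta_rot":[0,0,0],"hand":0.3},{"xyz":[0,0,10],"delta_rot":[0,0,0],"hand":1}]'
python3 -m handwheel '[{"xyz":[0,0,0],"delta_rot":[0,0,0],"hand":1},{"xyz":[0,0,0],"delta_rot":[0,0,0],"hand":1},{"xyz":[0,0,0],"delta_rot":[0,0,0],"hand":1},{"xyz":[0,0,0],"delta_rot":[0,0,0],"hand":1},{"xyz":[0,0,0],"delta_rot":[0,0,0],"hand":1}]'
```

```text
time_s: 8.78
position: [0.5509, 0.2111, 0.0328]
tcp_rot: [[-0.983, 0.182, 0.001], [0.182, 0.983, -0.001], [-0.001, -0.0, -1.0]]
force: [-0.2, 0.5, -0.7]
opening: 0.599
grasp_force: 0.0
time_s: 9.4
position: [0.5511, 0.2112, 0.0232]
tcp_rot: [[-0.983, 0.182, 0.002], [0.182, 0.983, -0.0], [-0.002, -0.0, -1.0]]
force: [-0.1, -0.5, 0.3]
opening: 0.454
grasp_force: 0.0
time_s: 10.02
position: [0.5512, 0.211, 0.0233]
tcp_rot: [[-0.983, 0.182, 0.002], [0.182, 0.983, -0.001], [-0.002, -0.0, -1.0]]
force: [-0.3, -1.5, 0.5]
opening: 0.342
grasp_force: 30.0
```

Gripped: 29.8 mm opening, 30 N. I'm lifting and carrying it to a viewpoint past the stand.

```bash

python3 -m handwheel '[{"xyz":[0,0,-15],"delta_rot":[0,0,0],"hand":1},{"xyz":[0,0,-60],"delta_rot":[0,0,0],"hand":1},{"xyz":[0,0,-110],"delta_rot":[0,0,0],"hand":1},{"xyz":[0,0,-160],"delta_rot":[0,0,0],"hand":1},{"xyz":[0,0,-210],"delta_rot":[0,0,0],"hand":1}]'
python3 -m handwheel '[{"xyz":[-18,-45,-10],"delta_rot":[0,0,-0.05],"hand":1},{"xyz":[-36,-90,-20],"delta_rot":[0,0,-0.1],"hand":1},{"xyz":[-54,-135,-30],"delta_rot":[0,0,-0.16],"hand":1},{"xyz":[-72,-180,-40],"delta_rot":[0,0,-0.22],"hand":1},{"xyz":[-90,-225,-50],"delta_rot":[0,0,-0.28],"hand":1}]'
python3 - <<'E'
from h import *
to([.625,-.17,.29],head2tool(rz(13)))
E
```

```text
time_s: 10.65
position: [0.5495, 0.2115, 0.2348]
tcp_rot: [[-0.983, 0.182, 0.0], [0.182, 0.983, 0.0], [-0.0, 0.0, -1.0]]
force: [1.2, 0.2, -4.9]
opening: 0.345
grasp_force: 30.0
time_s: 11.28
position: [0.5973, -0.027, 0.2835]
tcp_rot: [[-0.995, -0.099, 0.0], [-0.099, 0.995, 0.001], [-0.0, 0.001, -1.0]]
force: [-0.1, 0.5, -5.5]
opening: 0.344
grasp_force: 30.0
xyz [ -13.4 -145.    -6.6] rot [ 0.0008  0.0005 -0.1276] t 11.275 F [-0.1  0.5 -5.5] M [ 0.01 -0.03 -0.01]
```

```bash

python3 -m handwheel '[{"xyz":[-4,-48,-2],"delta_rot":[0,0,-0.05],"hand":1},{"xyz":[-8,-96,-4],"delta_rot":[0,0,-0.1],"hand":1},{"xyz":[-13,-145,-6],"delta_rot":[0,0,-0.128],"hand":1},{"xyz":[-13,-145,-6],"delta_rot":[0,0,-0.128],"hand":1},{"xyz":[-13,-145,-6],"delta_rot":[0,0,-0.128],"hand":1}]'
python3 - <<'E'
from h import *
m=model("wrist");im=vision.capture("wrist");cv2.imwrite("pics/w5.png",im[...,::-1]);np.save("w5.npy",m,allow_pickle=True)
b=np.hstack([im[:,120:520]]*1)
cv2.imwrite("pics/w5v.png",cv2.resize(im[:300,120:520],(800,600))[...,::-1])
to([.625,-.17,.29],head2tool(rz(13)))
E
```

```text
time_s: 11.9
position: [0.6242, -0.1685, 0.2887]
tcp_rot: [[-0.975, -0.223, -0.0], [-0.223, 0.975, 0.002], [-0.0, 0.002, -1.0]]
force: [-0.2, 0.5, -5.3]
opening: 0.343
grasp_force: 30.0
xyz [-0.2 -2.2 -1.1] rot [ 0.0015  0.0003 -0.0013] t 11.95 F [-0.3  0.2 -4.8] M [0.01 0.03 0.02]
```

View pics/w5v.png

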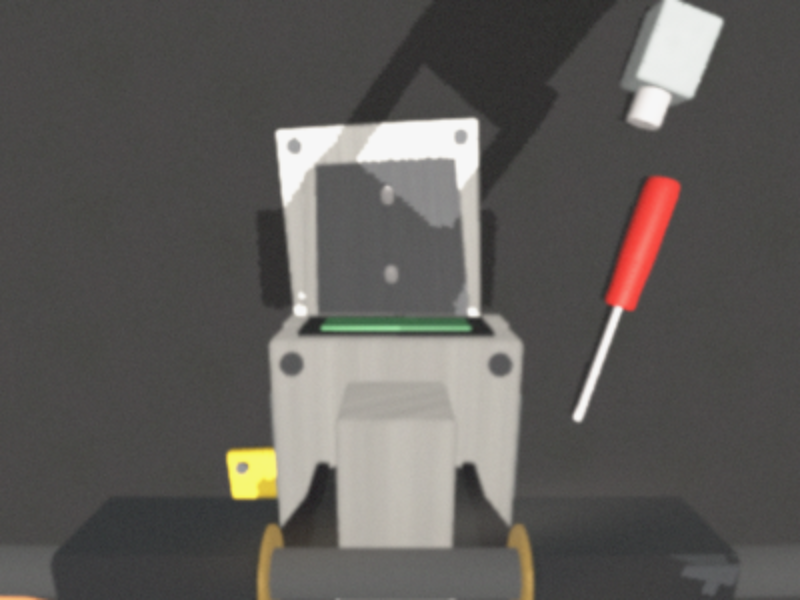

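The wrist view shows the aluminium stand with its low side towards the robot. The low pin is at crop (387,195), full frame (313.5,97.5), and the high pin is at crop (391,273), full frame (315.5,136.5). The head is held straight, screen towards the robot, with its front edge at crop y≈316–338. Next I'll compute the seat pose and the head's position in the grip.

```bash
python3 - <<'E'
from h import *
im=cv2.imread("pics/w5.png");g=cv2.cvtColor(im,cv2.COLOR_BGR2GRAY).astype(float);m=np.load("w5.npy",allow_pickle=True).item()
C=[]
for (u,v) in((313.5,97.5),(315.5,136.5)):
    x0,y0=int(u)-6,int(v)-8;w=g[y0:y0+17,x0:x0+14];bg=np.median(w);k=(w>bg+25)
    n,l,st,ce=cv2.connectedComponentsWithStats(k.astype(np.uint8));i=1+np.argmax(st[1:,4])
    C.append(ce[i]+[x0,y0]);print(bg,st[i].tolist(),C[-1])
lo=onz(m,[C[0]],.0782)[0];hi=onz(m,[C[1]],.1062)[0]
d=hi-lo;yaw=np.degrees(np.arctan2(d[1],d[0]));print("pins",lo,hi,yaw,np.linalg.norm(d))
# base plate robot-side edge & sides
def edge(pts,z): 
    P=onz(m,pts,z)[:,:2].astype(np.float32);v=cv2.fitLine(P,cv2.DIST_HUBER,0,.001,.001).ravel();return np.degrees(np.arctan2(v[1],v[0])),P.mean(0)
top=[]
for u in range(264,356,3):
    col=g[40:80,u];j=np.argmax(np.diff(col));top.append((u,40+j+.5))
print("front edge",edge(top,.012)) 
L=[];Rr=[]
for v in range(75,148,3):
    r=g[v,250:280];L.append((250+np.argmax(np.diff(r))+.5,v));r=g[v,340:375];Rr.append((340+np.argmin(np.diff(r))+.5,v))
print("L",edge(L,.012),"R",edge(Rr,.012))
# slide plate edges
s=bot.read_state();p=np.array(s["position"]);Rt=np.array(s["tcp_rot"])
print("head col brightness",[(y,int(g[y,300:335].mean())) for y in range(150,176,2)])
for y,h in((158,0),(168,.046),(170,.046)):
    q=onz(m,[[317,y]],p[2]-.0233+h)[0];print(y,(Rt.T@(q-p)*1e3).round(1))
E
```

```text
113.5 [4, 0, 10, 13, 67] [314.74626866  94.98507463]
93.0 [3, 4, 7, 10, 53] [315.13207547 136.58490566]
pins [ 0.53053888 -0.19286444  0.0782    ] [ 0.58013626 -0.1809467   0.1062    ] 13.51142714945078 0.05818876581782108
front edge (np.float32(-73.94615), array([ 0.4833116 , -0.21274632], dtype=float32))
L (np.float32(16.171158), array([ 0.56987596, -0.26801717], dtype=float32)) R (np.float32(16.042782), array([ 0.53636324, -0.1214519 ], dtype=float32))
head col brightness [(150, 91), (152, 91), (154, 91), (156, 101), (158, 92), (160, 88), (162, 116), (164, 181), (166, 66), (168, 131), (170, 177), (172, 185), (174, 187)]
158 [45.7 -0.7 23.3]
168 [ 47.6  -0.7 -22.7]
170 [ 46.4  -0.7 -22.7]
```

```bash
cat > seat.py <<'E'
from h import *
m=np.load("w5.npy",allow_pickle=True).item()
yaw=16.05;A=rz(yaw)
L=A.T@[.56988,-.26802,0];Rr=A.T@[.53636,-.12145,0];F=A.T@[.48331,-.21275,0]
O=A@[F[0]+.085,(L[1]+Rr[1])/2,0]
n=A@R.from_euler("y",-30,degrees=True).as_matrix()   # columns = seat axes in world
if __name__=="__main__":
    print("width",Rr[1]-L[1],"stand origin",O)
    lo=onz(m,[[313.5,97.5]],.0782)[0];hi=onz(m,[[315.3,136.6]],.1062)[0]
    for q in(lo,hi):print((A.T@(q-O)*1e3).round(1))
    S=(lo+hi)/2-.006*n[:,2];print("seat+offset",S,(A.T@(S-O)*1e3).round(1)); print(n.round(3))
E
python3 seat.py; grep -n . seat.py | head -0
```

```text
width 0.15012429653521098 stand origin [ 0.5655464  -0.19116005  0.        ]
[-31.1   6.2  78.2]
[ 16.9   6.  106.2]
seat+offset [ 0.55991972 -0.18641873  0.08700385] [-4.1  6.1 87. ]
[[ 0.832 -0.276 -0.481]
 [ 0.239  0.961 -0.138]
 [ 0.5    0.     0.866]]
```

```bash
python3 - <<'E'
from seat import *
S=np.array([.5599,-.1864,.087])
to(S+n@[-.001,0,.0233+.05],head2tool(n))
E
```

```text
xyz [104.4  -5.8 138.9] rot [-0.0128 -0.5231 -0.0537] t 11.95 F [-0.3  0.2 -4.8] M [0.01 0.03 0.02]
```

```bash

python3 -m handwheel '[{"xyz":[20,-1,10],"delta_rot":[-0.003,-0.13,-0.013],"hand":1},{"xyz":[45,-2,30],"delta_rot":[-0.006,-0.26,-0.026],"hand":1},{"xyz":[70,-4,60],"delta_rot":[-0.01,-0.4,-0.04],"hand":1},{"xyz":[90,-5,95],"delta_rot":[-0.0128,-0.523,-0.0537],"hand":1},{"xyz":[104,-5.8,120],"delta_rot":[-0.0128,-0.523,-0.0537],"hand":1}]'
python3 -m handwheel '[{"xyz":[0,0,0],"delta_rot":[0,0,0],"hand":1},{"xyz":[0,0,0],"delta_rot":[0,0,0],"hand":1},{"xyz":[0,0,0],"delta_rot":[0,0,0],"hand":1},{"xyz":[0,0,0],"delta_rot":[0,0,0],"hand":1},{"xyz":[0,0,0],"delta_rot":[0,0,0],"hand":1}]'
python3 - <<'E'
from seat import *
S=np.array([.5599,-.1864,.087])
to(S+n@[-.001,0,.0233+.016],head2tool(n))
im=vision.capture("wrist");sc=vision.capture("scene")
cv2.imwrite("pics/c6.png",np.vstack([cv2.resize(im[90:300,180:460],(800,600))[...,::-1]]))
E
```

```text
time_s: 12.58
position: [0.5568, -0.1746, 0.2015]
tcp_rot: [[-0.882, -0.229, 0.413], [-0.208, 0.973, 0.095], [-0.424, -0.003, -0.906]]
force: [1.3, -1.2, -5.7]
opening: 0.342
grasp_force: 30.0
time_s: 13.2
position: [0.5589, -0.1766, 0.2024]
tcp_rot: [[-0.881, -0.227, 0.416], [-0.207, 0.974, 0.093], [-0.426, -0.004, -0.905]]
force: [-0.3, -0.4, -5.5]
opening: 0.341
grasp_force: 30.0
xyz [ 54.6 -10.4  64.9] rot [-0.0274 -0.0833 -0.0432] t 13.2 F [-0.3 -0.4 -5.5] M [-0.09  0.7  -0.02]
```

View pics/c6.png

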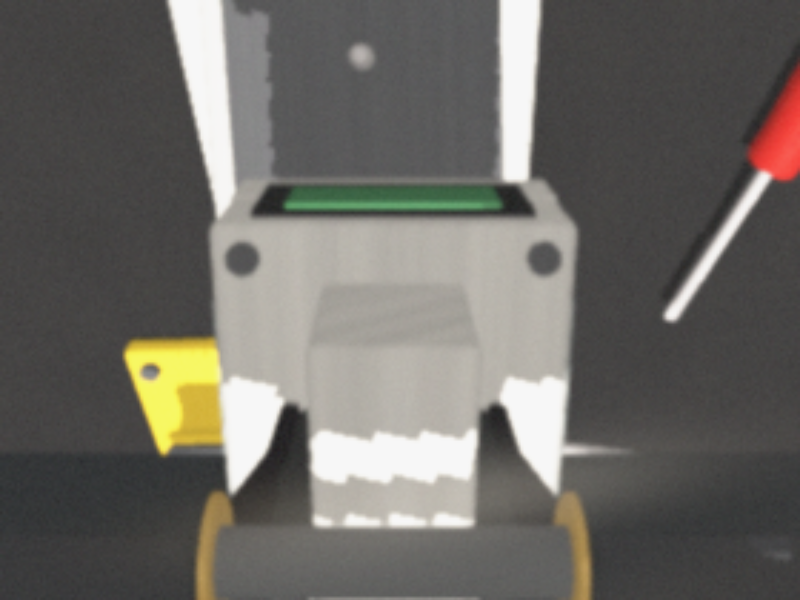

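```bash

python3 -m handwheel '[{"xyz":[20,-4,4],"delta_rot":[-0.01,-0.03,-0.015],"hand":1},{"xyz":[40,-8,10],"delta_rot":[-0.02,-0.06,-0.03],"hand":1},{"xyz":[54.6,-10.4,20],"delta_rot":[-0.0274,-0.0833,-0.0432],"hand":1},{"xyz":[54.6,-10.4,35],"delta_rot":[-0.0274,-0.0833,-0.0432],"hand":1},{"xyz":[54.6,-10.4,45],"delta_rot":[-0.0274,-0.0833,-0.0432],"hand":1}]'
python3 -m handwheel '[{"xyz":[0,0,0],"delta_rot":[0,0,0],"hand":1},{"xyz":[0,0,0],"delta_rot":[0,0,0],"hand":1},{"xyz":[0,0,0],"delta_rot":[0,0,0],"hand":1},{"xyz":[0,0,0],"delta_rot":[0,0,0],"hand":1},{"xyz":[0,0,0],"delta_rot":[0,0,0],"hand":1}]'
python3 - <<'E'
from seat import *
S=np.array([.5599,-.1864,.087])
to(S+n@[-.001,0,.0233+.014],head2tool(n))
E
```

```text
time_s: 13.92
position: [0.567, -0.1724, 0.1713]
tcp_rot: [[-0.888, -0.223, 0.401], [-0.204, 0.975, 0.09], [-0.411, -0.002, -0.912]]
force: [-0.1, 0.0, -4.7]
opening: 0.341
grasp_force: 30.0
time_s: 14.55
position: [0.5667, -0.1728, 0.1728]
tcp_rot: [[-0.888, -0.223, 0.402], [-0.205, 0.975, 0.089], [-0.412, -0.003, -0.911]]
force: [-0.9, -0.1, -5.0]
opening: 0.342
grasp_force: 30.0
xyz [ 48.8 -12.6  37.2] rot [-0.0279 -0.099  -0.0477] t 14.55 F [-0.9 -0.1 -5. ] M [-0.08  0.73 -0.  ]
```

```bash
python3 - <<'E'
from h import *
s=bot.read_state();print(np.round(s["joint_positions"],2),np.round(s["tau"],2),np.round(s["position"],4))
E
```

```text
[ -38.62   23.24  105.9    30.55   39.13 -163.52] [ 0.000e+00 -3.727e+01 -1.546e+01  1.250e+00 -6.500e-01 -2.000e-02] [ 0.5667 -0.1728  0.1728]
```

Joint 6 is at its limit (−163.5°) in this wrist branch, so the tilt can't be completed. I'll set the head down on clear bench, regrasp with a half turn, and come back.

```bash
python3 - <<'E'
from h import *
to([.54,.12,.2],head2tool(rz(0)))
s=bot.read_state();R0=np.array(s["tcp_rot"]);print("up50",(R0.T@[0,0,50]).round(1))
m=model("top");print("spot px",proj(m,[[.54,.12,0],[.54,.06,0],[.54,.18,0],[.60,.12,0],[.48,.12,0]]).round(0).tolist())
E
```

```text
xyz [-47.4 291.3  -9.4] rot [0.0448 0.4232 0.2222] t 14.55 F [-0.9 -0.1 -5. ] M [-0.08  0.73 -0.  ]
up50 [-20.6  -0.2 -45.6]
spot px [[298.0, 213.0], [319.0, 212.0], [278.0, 215.0], [298.0, 193.0], [299.0, 234.0]]
```

```bash

python3 -m handwheel '[{"xyz":[-20,0,-45],"delta_rot":[0.01,0.1,0.05],"hand":1},{"xyz":[-30,50,-50],"delta_rot":[0.02,0.2,0.1],"hand":1},{"xyz":[-40,105,-50],"delta_rot":[0.03,0.3,0.15],"hand":1},{"xyz":[-47,160,-45],"delta_rot":[0.045,0.423,0.222],"hand":1},{"xyz":[-47,215,-40],"delta_rot":[0.045,0.423,0.222],"hand":1}]'
python3 - <<'E'
from h import *
to([.54,.12,.1],head2tool(rz(0)))
print(bot.read_state()["joint_positions"])
E
```

```text
time_s: 15.18
position: [0.5479, 0.0454, 0.2286]
tcp_rot: [[-1.0, -0.0, 0.005], [-0.0, 1.0, 0.001], [-0.005, 0.001, -1.0]]
force: [0.6, 0.9, -4.3]
opening: 0.341
grasp_force: 30.0
xyz [  8.6  74.5 128.6] rot [0.0007 0.0055 0.0004] t 15.175 F [ 0.6  0.9 -4.3] M [ 0.08 -0.03  0.01]
[-6.95539797e+00  2.18307062e+01  9.07413746e+01  8.29511071e-02
  6.71220478e+01 -9.70125560e+01]
```

```bash

python3 -m handwheel '[{"xyz":[5,40,20],"delta_rot":[0,0.003,0],"hand":1},{"xyz":[8,74,50],"delta_rot":[0,0.003,0],"hand":1},{"xyz":[8,74,100],"delta_rot":[0,0.003,0],"hand":1},{"xyz":[8,74,150],"delta_rot":[0,0.003,0],"hand":1},{"xyz":[8,74,185],"delta_rot":[0,0.003,0],"hand":1}]'
python3 -m handwheel '[{"xyz":[0,0,0],"delta_rot":[0,0,0],"hand":1},{"xyz":[0,0,4],"delta_rot":[0,0,0],"hand":1},{"xyz":[0,0,8],"delta_rot":[0,0,0],"hand":1},{"xyz":[0,0,12],"delta_rot":[0,0,0],"hand":1},{"xyz":[0,0,12],"delta_rot":[0,0,0],"hand":1}]'
python3 - <<'E'
from h import *
to([.54,.12,.0233],head2tool(rz(0)))
E
```

```text
time_s: 15.8
position: [0.536, 0.1175, 0.0409]
tcp_rot: [[-1.0, 0.0, -0.004], [0.0, 1.0, 0.001], [0.004, 0.001, -1.0]]
force: [-0.4, 0.4, -5.3]
opening: 0.34
grasp_force: 30.0
time_s: 16.42
position: [0.5364, 0.1169, 0.0311]
tcp_rot: [[-1.0, -0.0, -0.003], [-0.0, 1.0, 0.0], [0.003, 0.0, -1.0]]
force: [-0.1, 0.2, -5.3]
opening: 0.344
grasp_force: 30.0
xyz [-3.6  3.1  7.8] rot [ 0.0001 -0.0026  0.0002] t 16.425 F [-0.1  0.2 -5.3] M [-0.   -0.01  0.01]
```

Lower 7.5 mm to touch the bench, then release.

```bash

python3 -m handwheel '[{"xyz":[0,0,3],"delta_rot":[0,0,0],"hand":1},{"xyz":[0,0,5.5],"delta_rot":[0,0,0],"hand":1},{"xyz":[0,0,7],"delta_rot":[0,0,0],"hand":1},{"xyz":[0,0,7.8],"delta_rot":[0,0,0],"hand":1},{"xyz":[0,0,7.8],"delta_rot":[0,0,0],"hand":1}]'
python3 -m handwheel '[{"xyz":[0,0,0],"delta_rot":[0,0,0],"hand":0},{"xyz":[0,0,0],"delta_rot":[0,0,0],"hand":-0.3},{"xyz":[0,0,0],"delta_rot":[0,0,0],"hand":-0.3},{"xyz":[0,0,0],"delta_rot":[0,0,0],"hand":-0.3},{"xyz":[0,0,0],"delta_rot":[0,0,0],"hand":-0.3}]'
```

```text
time_s: 17.05
position: [0.5336, 0.1168, 0.0245]
tcp_rot: [[-1.0, -0.001, -0.008], [-0.001, 1.0, -0.0], [0.008, -0.0, -1.0]]
force: [-7.3, -1.5, 10.8]
opening: 0.344
grasp_force: 30.0
time_s: 17.68
position: [0.5363, 0.1169, 0.0228]
tcp_rot: [[-1.0, -0.0, -0.003], [-0.0, 1.0, 0.0], [0.003, 0.0, -1.0]]
force: [-0.4, -0.3, 0.6]
opening: 0.645
grasp_force: 0.0
```

```bash

python3 -m handwheel '[{"xyz":[0,0,-20],"delta_rot":[0,0,0],"hand":-0.3},{"xyz":[0,0,-60],"delta_rot":[0,0,0],"hand":-0.3},{"xyz":[0,0,-80],"delta_rot":[0,0,0.18],"hand":-0.3},{"xyz":[0,0,-80],"delta_rot":[0,0,0.36],"hand":-0.3},{"xyz":[0,0,-80],"delta_rot":[0,0,0.54],"hand":-0.3}]'
python3 -m handwheel '[{"xyz":[0,0,0],"delta_rot":[0,0,0.18],"hand":-0.3},{"xyz":[0,0,0],"delta_rot":[0,0,0.36],"hand":-0.3},{"xyz":[0,0,0],"delta_rot":[0,0,0.54],"hand":-0.3},{"xyz":[0,0,0],"delta_rot":[0,0,0.72],"hand":-0.3},{"xyz":[0,0,0],"delta_rot":[0,0,0.9],"hand":-0.3}]'
python3 -m handwheel '[{"xyz":[0,0,0],"delta_rot":[0,0,0.18],"hand":-0.3},{"xyz":[0,0,0],"delta_rot":[0,0,0.36],"hand":-0.3},{"xyz":[0,0,0],"delta_rot":[0,0,0.54],"hand":-0.3},{"xyz":[0,0,0],"delta_rot":[0,0,0.72],"hand":-0.3},{"xyz":[0,0,0],"delta_rot":[0,0,0.9],"hand":-0.3}]'
python3 -m handwheel '[{"xyz":[0,0,0],"delta_rot":[0,0,0.18],"hand":-0.3},{"xyz":[0,0,0],"delta_rot":[0,0,0.36],"hand":-0.3},{"xyz":[0,0,0],"delta_rot":[0,0,0.54],"hand":-0.3},{"xyz":[0,0,0],"delta_rot":[0,0,0.72],"hand":-0.3},{"xyz":[0,0,0],"delta_rot":[0,0,0.8],"hand":-0.3}]'
python3 - <<'E'
from h import *
Rt=rz(0)@np.diag([1,-1,-1.])
to([.5365,.117,.0225],Rt);print(bot.read_state()["joint_positions"])
E
```

```text
time_s: 18.3
position: [0.5367, 0.1169, 0.1034]
tcp_rot: [[-0.855, 0.519, -0.002], [0.519, 0.855, 0.0], [0.002, -0.001, -1.0]]
force: [-0.1, 0.9, -0.0]
opening: 0.648
grasp_force: 0.0
time_s: 18.92
position: [0.5364, 0.1169, 0.1028]
tcp_rot: [[-0.125, 0.992, -0.003], [0.992, 0.125, 0.0], [0.0, -0.003, -1.0]]
force: [0.3, -0.1, 0.5]
opening: 0.654
grasp_force: 0.0
time_s: 19.55
position: [0.5364, 0.1169, 0.1028]
tcp_rot: [[0.7, 0.715, -0.003], [0.715, -0.7, 0.0], [-0.002, -0.002, -1.0]]
force: [-0.2, 0.4, 0.6]
opening: 0.652
grasp_force: 0.0
time_s: 20.18
position: [0.5364, 0.1169, 0.1029]
tcp_rot: [[1.0, -0.001, -0.003], [-0.001, -1.0, -0.0], [-0.003, 0.0, -1.0]]
force: [-0.3, 0.3, -0.0]
opening: 0.65
grasp_force: 0.0
xyz [ 0.4 -0.1 80.4] rot [ 0.      0.0033 -0.0013] t 20.175 F [-0.3  0.3 -0. ] M [-0.09  0.17  0.02]
[6.29697516e-01 3.15892080e+01 9.77273455e+01 2.27214491e-03
 5.08748281e+01 9.07012472e+01]
```

```bash

python3 -m handwheel '[{"xyz":[0,0,25],"delta_rot":[0,0.003,-0.001],"hand":-0.3},{"xyz":[0,0,50],"delta_rot":[0,0.003,-0.001],"hand":-0.3},{"xyz":[0,0,70],"delta_rot":[0,0.003,-0.001],"hand":-0.3},{"xyz":[0,0,80],"delta_rot":[0,0.003,-0.001],"hand":-0.3},{"xyz":[0,0,80],"delta_rot":[0,0.003,-0.001],"hand":0}]'
python3 -m handwheel '[{"xyz":[0,0,0],"delta_rot":[0,0,0],"hand":1},{"xyz":[0,0,0],"delta_rot":[0,0,0],"hand":1},{"xyz":[0,0,0],"delta_rot":[0,0,0],"hand":1},{"xyz":[0,0,0],"delta_rot":[0,0,0],"hand":1},{"xyz":[0,0,0],"delta_rot":[0,0,0],"hand":1}]'
python3 -m handwheel '[{"xyz":[0,0,0],"delta_rot":[0,0,0],"hand":1},{"xyz":[0,0,-10],"delta_rot":[0,0,0],"hand":1},{"xyz":[0,0,-60],"delta_rot":[0,0,0],"hand":1},{"xyz":[0,0,-120],"delta_rot":[0,0,0],"hand":1},{"xyz":[0,0,-180],"delta_rot":[0,0,0],"hand":1}]'
cat >> seat.py <<'E'
def h2t(Rh): return Rh@np.diag([1,-1,-1.])
E
python3 - <<'E'
from seat import *
S=np.array([.5599,-.1864,.087])
m=model("wrist");im=vision.capture("wrist");g=cv2.cvtColor(im,cv2.COLOR_RGB2GRAY)
s=bot.read_state();p=np.array(s["position"]);Rt=np.array(s["tcp_rot"])
print([(y,int(g[y,305:330].mean())) for y in range(140,186)])
for y,h in((156,0),(158,0),(168,.046),(170,.046)):
    q=onz(m,[[317,y]],p[2]-.0225+h)[0];print(y,(Rt.T@(q-p)*1e3).round(1))
to(S+n@[0,0,.0225+.12],h2t(n))
E
```

```text
time_s: 20.8
position: [0.5358, 0.1169, 0.0224]
tcp_rot: [[1.0, 0.003, -0.001], [0.003, -1.0, 0.0], [-0.001, -0.0, -1.0]]
force: [0.2, -1.4, 0.1]
opening: 0.594
grasp_force: 0.0
time_s: 21.42
position: [0.5368, 0.1169, 0.0237]
tcp_rot: [[1.0, 0.003, 0.001], [0.003, -1.0, -0.0], [0.001, 0.0, -1.0]]
force: [-1.2, 0.4, 5.5]
opening: 0.342
grasp_force: 30.0
time_s: 22.05
position: [0.5347, 0.117, 0.2036]
tcp_rot: [[1.0, 0.003, -0.004], [0.003, -1.0, 0.0], [-0.004, -0.0, -1.0]]
force: [0.0, 1.2, -5.7]
opening: 0.343
grasp_force: 30.0
[(140, 60), (141, 60), (142, 60), (143, 60), (144, 61), (145, 60), (146, 61), (147, 60), (148, 60), (149, 60), (150, 54), (151, 44), (152, 40), (153, 40), (154, 41), (155, 40), (156, 41), (157, 41), (158, 42), (159, 50), (160, 81), (161, 122), (162, 147), (163, 153), (164, 157), (165, 173), (166, 189), (167, 180), (168, 158), (169, 150), (170, 150), (171, 152), (172, 153), (173, 161), (174, 192), (175, 226), (176, 239), (177, 244), (178, 245), (179, 246), (180, 246), (181, 246), (182, 246), (183, 246), (184, 245), (185, 246)]
156 [43.7  0.2 23.1]
158 [42.2  0.2 23. ]
168 [ 45.1   0.3 -22.9]
170 [ 44.    0.3 -22.9]
xyz [-49.8 323.3   1.3] rot [ 0.0738  0.5076 -0.2698] t 22.1 F [ 2.3 -0.2  2.1] M [-0.04  0.07  0.01]
```

```bash

python3 -m handwheel '[{"xyz":[-10,55,-25],"delta_rot":[0.012,0.085,-0.045],"hand":1},{"xyz":[-20,110,-40],"delta_rot":[0.025,0.17,-0.09],"hand":1},{"xyz":[-30,170,-40],"delta_rot":[0.037,0.25,-0.135],"hand":1},{"xyz":[-40,230,-40],"delta_rot":[0.05,0.34,-0.18],"hand":1},{"xyz":[-50,285,-40],"delta_rot":[0.062,0.43,-0.225],"hand":1}]'
python3 - <<'E'
from seat import *
S=np.array([.5585,-.1867,.087])
to(S+n@[-.075,0,.0235+.05],h2t(n));print(bot.read_state()["joint_positions"])
E
```

```text
time_s: 22.72
position: [0.4898, -0.1446, 0.2414]
tcp_rot: [[0.901, 0.221, 0.374], [0.195, -0.975, 0.107], [0.389, -0.023, -0.921]]
force: [0.3, 0.1, -5.4]
opening: 0.343
grasp_force: 29.9
xyz [-89.7  65.   99.7] rot [ 0.0047  0.1235 -0.0616] t 22.725 F [ 0.3  0.1 -5.4] M [-0.24  0.76  0.04]
[-42.22347503  11.24664812 109.90028503  25.87480746  49.28451876
  19.86851727]
```

```bash

python3 -m handwheel '[{"xyz":[-20,30,10],"delta_rot":[0.001,0.03,-0.015],"hand":1},{"xyz":[-45,60,25],"delta_rot":[0.002,0.06,-0.03],"hand":1},{"xyz":[-60,65,50],"delta_rot":[0.004,0.09,-0.045],"hand":1},{"xyz":[-73,65,75],"delta_rot":[0.005,0.123,-0.062],"hand":1},{"xyz":[-73,65,95],"delta_rot":[0.005,0.123,-0.062],"hand":1}]'
python3 -m handwheel '[{"xyz":[0,0,0],"delta_rot":[0,0,0],"hand":1},{"xyz":[0,0,0],"delta_rot":[0,0,0],"hand":1},{"xyz":[0,0,0],"delta_rot":[0,0,0],"hand":1},{"xyz":[0,0,0],"delta_rot":[0,0,0],"hand":1},{"xyz":[0,0,0],"delta_rot":[0,0,0],"hand":1}]'
python3 - <<'E'
from seat import *
S=np.array([.5585,-.1867,.087])
to(S+n@[-.060,0,.0235+.05],h2t(n));print(np.round(bot.read_state()["joint_positions"],1))
m=model("wrist");im=vision.capture("wrist");cv2.imwrite("pics/w7.png",im[...,::-1]);np.save("w7.npy",m,allow_pickle=True)
s=bot.read_state();np.save("w7s.npy",s,allow_pickle=True)
print(proj(m,[S+n@[.028,0,.006],S+n@[-.028,0,.006]]))
g=cv2.cvtColor(im,cv2.COLOR_RGB2GRAY)
print([(y,int(g[y,305:330].mean())) for y in range(60,186,2)])
E
```

```text
time_s: 23.35
position: [0.4735, -0.2109, 0.1224]
tcp_rot: [[0.835, 0.274, 0.477], [0.236, -0.962, 0.139], [0.497, -0.003, -0.868]]
force: [0.3, -1.0, -4.5]
opening: 0.342
grasp_force: 30.0
time_s: 23.98
position: [0.4759, -0.2116, 0.1253]
tcp_rot: [[0.833, 0.276, 0.481], [0.24, -0.961, 0.136], [0.499, 0.002, -0.866]]
force: [0.9, -0.3, -4.8]
opening: 0.341
grasp_force: 30.0
xyz [-4.4 -1.1  2.8] rot [ 0.0019  0.0006 -0.    ] t 23.975 F [ 0.9 -0.3 -4.8] M [-0.3   0.93 -0.01]
[-55.1  26.1 118.7  52.3  36.7 -24.5]
[[315.86506067 106.29902022]
 [315.91227005 170.1674444 ]]
[(60, 59), (62, 59), (64, 66), (66, 189), (68, 236), (70, 155), (72, 115), (74, 115), (76, 115), (78, 116), (80, 115), (82, 115), (84, 116), (86, 116), (88, 116), (90, 116), (92, 116), (94, 116), (96, 116), (98, 116), (100, 119), (102, 140), (104, 148), (106, 145), (108, 130), (110, 110), (112, 101), (114, 102), (116, 106), (118, 113), (120, 115), (122, 115), (124, 115), (126, 116), (128, 115), (130, 116), (132, 115), (134, 115), (136, 115), (138, 115), (140, 115), (142, 115), (144, 114), (146, 114), (148, 115), (150, 114), (152, 114), (154, 114), (156, 114), (158, 113), (160, 123), (162, 189), (164, 208), (166, 217), (168, 210), (170, 204), (172, 205), (174, 219), (176, 237), (178, 234), (180, 232), (182, 233), (184, 233)]
```

```bash
python3 - <<'E'
from seat import *
m=np.load("w7.npy",allow_pickle=True).item();s=np.load("w7s.npy",allow_pickle=True).item()
im=cv2.imread("pics/w7.png");g=cv2.cvtColor(im,cv2.COLOR_BGR2GRAY).astype(float)
w=g[92:122,295:340];k=(w>126).astype(np.uint8);nn,l,st,ce=cv2.connectedComponentsWithStats(k)
for i in range(1,nn):
    if st[i,4]>8: print(st[i],ce[i]+[295,92])
p=np.array(s["position"]);Rt=np.array(s["tcp_rot"]);S=np.array([.5585,-.1867,.087])
zs=(Rt.T@(S-p))[2];print("seat plane tool z",zs)
def tool(uv,z):
    o,d=ray(m,uv);o=Rt.T@(o-p);d=d@Rt;return (o+d*((z-o[2])/d[:,2])[:,None])[0]*1e3
i=1+np.argmax(st[1:,4]);c=ce[i]+[295,92]
for a in(0,.006,.012):print("pin at h",a,tool([c],zs-a).round(1), "bottom px", tool([[c[0],st[i,1]+92+st[i,3]]],zs-a).round(1))
for r,z in((160.5,.0235),(161.5,.0235),(173,-.0225),(175,-.0225)):print("edge",r,tool([[317,r]],z).round(1))
# lateral: head edges at row 190, rib/body
for r in(185,195,205):
    row=g[r];d=np.diff(row);print(r,[(int(j),int(d[j])) for j in np.where(abs(d)>40)[0] if 200<j<440])
# wide rows of pin in columns
print(g[100:112,308:326].astype(int))
E
```

```text
[16  8 11 10 79] [316.29113924 104.50632911]
seat plane tool z 0.07614621468792494
pin at h 0 [85.2 -0.9 76.1] bottom px [80.6 -0.9 76.1]
pin at h 0.006 [85.2 -0.9 70.1] bottom px [80.6 -0.9 70.1]
pin at h 0.012 [85.1 -0.8 64.1] bottom px [80.7 -0.8 64.1]
edge 160.5 [44.8 -0.2 23.5]
edge 161.5 [44.1 -0.2 23.5]
edge 173 [ 45.4  -0.1 -22.5]
edge 175 [ 44.2  -0.1 -22.5]
185 [(254, 63), (255, 66), (259, -54), (260, -47), (270, 47), (271, 56), (363, -59), (374, 48), (386, -69), (387, -70)]
195 [(254, 56), (255, 73), (387, -90), (388, -55)]
205 [(254, 46), (255, 59), (387, -67), (388, -72)]
[[118 118 119 116 118 117 124 126 134 132 127 118 115 114 115 114 118 117]
 [121 118 116 118 116 132 149 172 178 178 166 141 122 117 116 116 118 118]
 [118 119 115 118 130 159 192 209 214 211 199 174 138 120 117 115 116 118]
 [119 119 120 122 143 186 213 222 226 223 212 190 158 128 118 117 117 118]
 [118 116 118 127 150 187 216 225 228 225 220 197 163 134 117 117 117 120]
 [119 118 118 126 149 182 213 224 227 226 220 198 162 132 118 116 120 119]
 [118 118 119 125 141 168 202 224 226 225 218 192 155 128 115 118 120 117]
 [117 119 120 118 127 145 177 211 220 218 207 173 140 124 114 116 120 116]
 [118 120 119 121 120 126 143 172 186 182 169 146 125 116 115 116 118 119]
 [118 121 115 119 114 113 118 129 136 136 133 121 115 115 115 117 117 121]
 [120 120 119 116 109  97  94 102 107 105 102  98  96 107 114 114 118 118]
 [119 117 116 118 103  87  81  82  87  83  80  78  81  95 113 120 119 119]]
```

The high pin appears end-on at (316.3,104.5), and the head's leading edge is at row 161. Relative to the head, the pins need about +60.5 mm in x and −0.8 mm in y. I'll move there, stopping above the pin tips.

```bash

python3 -m handwheel '[{"xyz":[20,0,0],"delta_rot":[0.002,0,0],"hand":1},{"xyz":[40,0,0],"delta_rot":[0.002,0,0],"hand":1},{"xyz":[60.5,-0.8,5],"delta_rot":[0.002,0,0],"hand":1},{"xyz":[60.5,-0.8,20],"delta_rot":[0.002,0,0],"hand":1},{"xyz":[60.5,-0.8,34],"delta_rot":[0.002,0,0],"hand":1}]'
python3 -m handwheel '[{"xyz":[0,0,0],"delta_rot":[0,0,0],"hand":1},{"xyz":[0,0,0],"delta_rot":[0,0,0],"hand":1},{"xyz":[0,0,0],"delta_rot":[0,0,0],"hand":1},{"xyz":[0,0,0],"delta_rot":[0,0,0],"hand":1},{"xyz":[0,0,0],"delta_rot":[0,0,0],"hand":1}]'
cat >> seat.py <<'E'
def st():
    import time
    F=[];
    s=bot.read_state();p=np.array(s["position"]);Rt=np.array(s["tcp_rot"]);S=np.array([.5585,-.1867,.087])
    # tcp in seat frame; nominal home: x=+3.5+~2,z=.0235
    print("seat xyz mm",(n.T@(p-S)*1e3).round(2),"F seat",(n.T@np.array(s["force"])).round(1),"M seat",(n.T@np.array(s["moment"])).round(2),"rot",R.from_matrix(h2t(n).T@Rt).as_rotvec().round(4),"open",round(s["opening"],3),"t",s["time_s"])
E
python3 -c "
from seat import *
st();print(np.round(bot.read_state()['joint_positions'],1))"
```

```text
time_s: 24.65
position: [0.5417, -0.1909, 0.1241]
tcp_rot: [[0.833, 0.277, 0.478], [0.239, -0.961, 0.14], [0.498, -0.002, -0.867]]
force: [-0.5, -0.3, -6.0]
opening: 0.342
grasp_force: 30.0
time_s: 25.28
position: [0.5423, -0.1918, 0.1258]
tcp_rot: [[0.833, 0.276, 0.48], [0.239, -0.961, 0.139], [0.499, -0.001, -0.866]]
force: [0.1, -0.7, -4.2]
opening: 0.341
grasp_force: 30.0
seat xyz mm [ 4.68 -0.39 42.11] F seat [-2.2 -0.7 -3.5] M seat [-0.03  0.95  0.01] rot [ 0.0005 -0.0006  0.0007] open 0.341 t 25.275
[-46.3  28.1 112.8  50.4  35.1 -13.5]
```

```bash

python3 -m handwheel '[{"xyz":[0,0,3],"delta_rot":[0,0,0],"hand":1},{"xyz":[0,0,5],"delta_rot":[0,0,0],"hand":1},{"xyz":[0,0,6],"delta_rot":[0,0,0],"hand":1},{"xyz":[0,0,7],"delta_rot":[0,0,0],"hand":1},{"xyz":[0,0,8],"delta_rot":[0,0,0],"hand":1}]'
python3 -c "
from seat import *
st()"
python3 -m handwheel '[{"xyz":[0,0,0.5],"delta_rot":[0,0,0],"hand":1},{"xyz":[0,0,1],"delta_rot":[0,0,0],"hand":1},{"xyz":[0,0,1.5],"delta_rot":[0,0,0],"hand":1},{"xyz":[0,0,2],"delta_rot":[0,0,0],"hand":1},{"xyz":[0,0,2],"delta_rot":[0,0,0],"hand":1}]'
python3 -c "
from seat import *
st()"
```

```text
time_s: 25.9
position: [0.5462, -0.1905, 0.1185]
tcp_rot: [[0.833, 0.276, 0.48], [0.239, -0.961, 0.139], [0.499, -0.001, -0.866]]
force: [-0.1, 0.0, -4.4]
opening: 0.346
grasp_force: 30.0
seat xyz mm [ 4.61 -0.21 33.75] F seat [-2.2  0.  -3.7] M seat [-0.01  0.96 -0.02] rot [ 0.001  -0.0009  0.0007] open 0.346 t 25.9
time_s: 26.52
position: [0.5471, -0.1902, 0.1168]
tcp_rot: [[0.833, 0.276, 0.479], [0.239, -0.961, 0.139], [0.499, -0.001, -0.866]]
force: [0.7, -0.6, -5.3]
opening: 0.34
grasp_force: 30.0
seat xyz mm [ 4.55 -0.21 31.81] F seat [-2.2 -0.8 -4.8] M seat [-0.04  0.92  0.  ] rot [ 0.001  -0.0009  0.0008] open 0.34 t 26.525
```

No contact force at an 8 mm gap, so the noses are in the holes. Easing down.

```bash

python3 -m handwheel '[{"xyz":[0,0,0.6],"delta_rot":[0,0,0],"hand":1},{"xyz":[0,0,1.2],"delta_rot":[0,0,0],"hand":1},{"xyz":[0,0,1.8],"delta_rot":[0,0,0],"hand":1},{"xyz":[0,0,2.4],"delta_rot":[0,0,0],"hand":1},{"xyz":[0,0,2.5],"delta_rot":[0,0,0],"hand":1}]'
python3 -c "
from seat import *
st()"
python3 -m handwheel '[{"xyz":[0,0,0.6],"delta_rot":[0,0,0],"hand":1},{"xyz":[0,0,1.2],"delta_rot":[0,0,0],"hand":1},{"xyz":[0,0,1.8],"delta_rot":[0,0,0],"hand":1},{"xyz":[0,0,2.4],"delta_rot":[0,0,0],"hand":1},{"xyz":[0,0,2.5],"delta_rot":[0,0,0],"hand":1}]'
python3 -c "
from seat import *
st()"
```

```text
time_s: 27.15
position: [0.5483, -0.1898, 0.1146]
tcp_rot: [[0.833, 0.276, 0.479], [0.239, -0.961, 0.139], [0.499, -0.001, -0.866]]
force: [0.9, -0.5, -5.3]
opening: 0.344
grasp_force: 30.0
seat xyz mm [ 4.55 -0.18 29.3 ] F seat [-2.  -0.7 -4.9] M seat [-0.04  1.02  0.01] rot [ 0.001  -0.0009  0.0007] open 0.344 t 27.15
time_s: 27.78
position: [0.5495, -0.1895, 0.1125]
tcp_rot: [[0.833, 0.276, 0.479], [0.239, -0.961, 0.139], [0.499, -0.001, -0.866]]
force: [0.2, 0.6, -5.2]
opening: 0.342
grasp_force: 30.0
seat xyz mm [ 4.56 -0.16 26.79] F seat [-2.3  0.6 -4.7] M seat [-0.05  0.91 -0.03] rot [ 0.0011 -0.0009  0.0007] open 0.342 t 27.775
```

```bash

python3 -m handwheel '[{"xyz":[0,0,0.5],"delta_rot":[0,0,0],"hand":1},{"xyz":[0,0,1],"delta_rot":[0,0,0],"hand":1},{"xyz":[0,0,1.5],"delta_rot":[0,0,0],"hand":1},{"xyz":[0,0,2],"delta_rot":[0,0,0],"hand":1},{"xyz":[0,0,2.3],"delta_rot":[0,0,0],"hand":1}]'
python3 -c "
from seat import *
st()"
python3 -m handwheel '[{"xyz":[0,0,0.3],"delta_rot":[0,0,0],"hand":1},{"xyz":[0,0,0.6],"delta_rot":[0,0,0],"hand":1},{"xyz":[0,0,0.9],"delta_rot":[0,0,0],"hand":1},{"xyz":[0,0,1.2],"delta_rot":[0,0,0],"hand":1},{"xyz":[0,0,1.5],"delta_rot":[0,0,0],"hand":1}]'
python3 -c "
from seat import *
st()"
```

```text
time_s: 28.4
position: [0.5506, -0.1892, 0.1105]
tcp_rot: [[0.833, 0.276, 0.479], [0.239, -0.961, 0.139], [0.499, -0.001, -0.866]]
force: [-0.0, -0.4, -5.8]
opening: 0.343
grasp_force: 30.0
seat xyz mm [ 4.54 -0.2  24.5 ] F seat [-3.  -0.4 -5. ] M seat [-0.06  0.94  0.01] rot [ 0.001  -0.0009  0.0008] open 0.343 t 28.4
time_s: 29.02
position: [0.5506, -0.1891, 0.1097]
tcp_rot: [[0.833, 0.276, 0.48], [0.239, -0.961, 0.138], [0.499, -0.001, -0.867]]
force: [-9.3, -0.1, 4.9]
opening: 0.342
grasp_force: 30.0
seat xyz mm [ 4.25 -0.09 23.8 ] F seat [-5.3  2.4  8.7] M seat [ 0.02  1.17 -0.03] rot [ 0.0004 -0.0011  0.0007] open 0.342 t 29.025
```

```bash

python3 -m handwheel '[{"xyz":[0,0,0.4],"delta_rot":[0,0,0],"hand":1},{"xyz":[0,0,0.8],"delta_rot":[0,0,0],"hand":1},{"xyz":[0,0,0.8],"delta_rot":[0,0,0],"hand":1},{"xyz":[0,0,0.8],"delta_rot":[0,0,0],"hand":1},{"xyz":[0,0,0.8],"delta_rot":[0,0,0],"hand":1}]'
python3 - <<'E'
from seat import *
st()
a=vision.capture("wrist");b=vision.capture("scene");c=vision.capture("top")
f=lambda im,x,y:cv2.resize(im[y:y+90,x:x+120],(400,300),interpolation=cv2.INTER_CUBIC)
cv2.imwrite("pics/c9.png",np.vstack([np.hstack([cv2.resize(a[:300,120:520],(400,300)),f(b,170,150)]),np.hstack([f(c,345,150),cv2.resize(a[130:220,257:377],(400,300))])])[...,::-1])
E
```

```text
time_s: 29.65
position: [0.5505, -0.1889, 0.1094]
tcp_rot: [[0.833, 0.276, 0.479], [0.239, -0.961, 0.138], [0.499, -0.0, -0.867]]
force: [-12.3, -1.4, 7.6]
opening: 0.344
grasp_force: 30.0
seat xyz mm [ 3.99  0.07 23.53] F seat [-6.8  2.1 12.7] M seat [0.05 1.3  0.06] rot [ 0.0003 -0.0013  0.0004] open 0.344 t 29.65
```

View pics/c9.png

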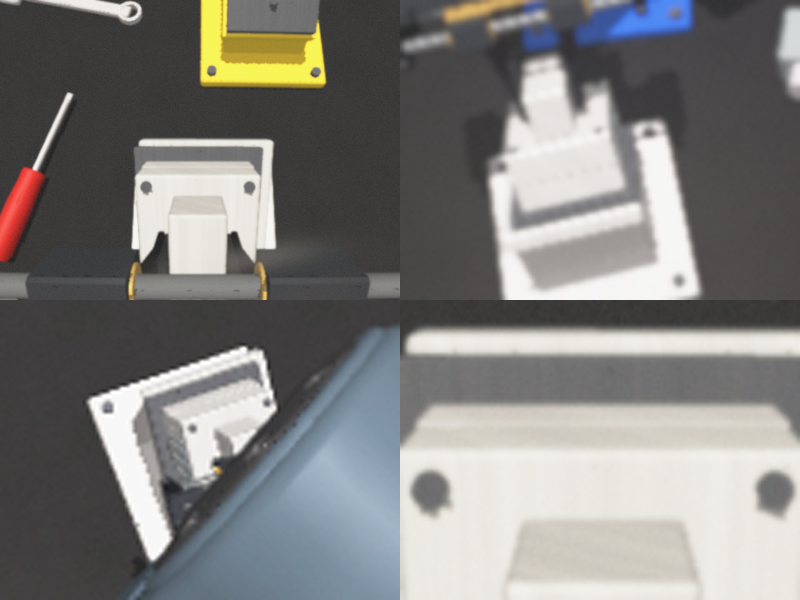

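All three views show the head seated on the slide plate inside its outline, with the screen down-slope. The contact height of 23.5 mm also matches the grip height measured on the bench. I'm easing the pressure off and releasing.

```bash

python3 -m handwheel '[{"xyz":[0,0,-0.5],"delta_rot":[0,0,0],"hand":1},{"xyz":[0,0,-0.8],"delta_rot":[0,0,0],"hand":0.5},{"xyz":[0,0,-0.8],"delta_rot":[0,0,0],"hand":0},{"xyz":[0,0,-0.8],"delta_rot":[0,0,0],"hand":-0.2},{"xyz":[0,0,-0.8],"delta_rot":[0,0,0],"hand":-0.2}]'
python3 -c "
from seat import *
st()"
python3 -m handwheel '[{"xyz":[0,0,-0.8],"delta_rot":[0,0,0],"hand":-0.2},{"xyz":[0,0,-10],"delta_rot":[0,0,0],"hand":-0.2},{"xyz":[0,0,-30],"delta_rot":[0,0,0],"hand":-0.2},{"xyz":[0,0,-60],"delta_rot":[0,0,0],"hand":-0.2},{"xyz":[0,0,-100],"delta_rot":[0,0,0],"hand":-0.2}]'
python3 - <<'E'
from seat import *
m=model("wrist");im=vision.capture("wrist");g=cv2.cvtColor(im,cv2.COLOR_RGB2GRAY);cv2.imwrite("pics/w10.png",im[...,::-1]);st()
S=np.array([.5585,-.1867,.087])
# expected head top corners (body z=46) and rib top vs image: dark dots
P=[S+n@[.0,0,0]+n@[x,y,.046] for x in(.048,-.048) for y in(-.038,.038)]
print(proj(m,P).round(1).tolist())
c=cv2.HoughCircles(cv2.GaussianBlur(g,(3,3),0),cv2.HOUGH_GRADIENT,1,30,param1=120,param2=12,minRadius=2,maxRadius=8);print(None if c is None else c[0][:14].round(0).tolist())
E
```

```text
time_s: 30.42
position: [0.5519, -0.1893, 0.1096]
tcp_rot: [[0.832, 0.276, 0.48], [0.239, -0.961, 0.139], [0.5, -0.001, -0.866]]
force: [-1.3, -0.4, 0.3]
opening: 0.565
grasp_force: 0.0
seat xyz mm [ 5.22 -0.64 23.12] F seat [-1.   0.   0.9] M seat [-0.    0.45 -0.01] rot [0.0003 0.0001 0.0005] open 0.565 t 30.425
time_s: 31.05
position: [0.5024, -0.2026, 0.1965]
tcp_rot: [[0.834, 0.277, 0.478], [0.238, -0.961, 0.14], [0.498, -0.003, -0.867]]
force: [1.0, -0.2, -0.3]
opening: 0.602
grasp_force: 0.0
seat xyz mm [  6.01  -1.68 127.61] F seat [ 0.7 -0.3  1.8] M seat [0.03 0.33 0.02] rot [-0.0042  0.001  -0.0012] open 0.596 t 31.1
[[358.8, 151.1], [276.6, 151.2], [354.9, 245.3], [280.5, 245.3]]
[[266.0, 30.0, 7.0], [352.0, 160.0, 4.0], [410.0, 80.0, 3.0], [328.0, 78.0, 3.0], [414.0, 266.0, 5.0]]
```

Released. As a last check that it's home, I'll touch the rib top lightly with closed fingers. On the bench, contact was at TCP +52 mm above the underside.

```bash

python3 -m handwheel '[{"xyz":[0,0,0],"delta_rot":[0,0,0],"hand":1},{"xyz":[-3,0,0],"delta_rot":[0,0,0],"hand":1},{"xyz":[-3,0,0],"delta_rot":[0,0,0],"hand":1},{"xyz":[-3,0,0],"delta_rot":[0,0,0],"hand":1},{"xyz":[-3,0,0],"delta_rot":[0,0,0],"hand":1}]'
python3 -m handwheel '[{"xyz":[0,0,10],"delta_rot":[0,0,0],"hand":1},{"xyz":[0,0,25],"delta_rot":[0,0,0],"hand":1},{"xyz":[0,0,45],"delta_rot":[0,0,0],"hand":1},{"xyz":[0,0,60],"delta_rot":[0,0,0],"hand":1},{"xyz":[0,0,64],"delta_rot":[0,0,0],"hand":1}]'
python3 -c "
from seat import *
st()"
```

```text
time_s: 31.72
position: [0.5009, -0.2033, 0.1939]
tcp_rot: [[0.833, 0.277, 0.479], [0.239, -0.961, 0.14], [0.499, -0.002, -0.867]]
force: [0.8, 0.5, -0.3]
opening: 0.115
grasp_force: 0.0
time_s: 32.35
position: [0.5315, -0.1939, 0.1375]
tcp_rot: [[0.834, 0.277, 0.478], [0.239, -0.961, 0.141], [0.498, -0.003, -0.867]]
force: [1.6, 0.1, 0.0]
opening: 0.008
grasp_force: 0.0
seat xyz mm [ 1.07  0.59 57.64] F seat [ 1.3 -0.3 -0.7] M seat [-0.03  0.46 -0.01] rot [ 0.0033 -0.002   0.0012] open 0.008 t 32.35
```

```bash

python3 -m handwheel '[{"xyz":[0,0,0.8],"delta_rot":[0,0,0],"hand":1},{"xyz":[0,0,1.6],"delta_rot":[0,0,0],"hand":1},{"xyz":[0,0,2.4],"delta_rot":[0,0,0],"hand":1},{"xyz":[0,0,3],"delta_rot":[0,0,0],"hand":1},{"xyz":[0,0,3],"delta_rot":[0,0,0],"hand":1}]'
python3 -c "
from seat import *
st()"
python3 -m handwheel '[{"xyz":[0,0,0.5],"delta_rot":[0,0,0],"hand":1},{"xyz":[0,0,1],"delta_rot":[0,0,0],"hand":1},{"xyz":[0,0,1.5],"delta_rot":[0,0,0],"hand":1},{"xyz":[0,0,1.5],"delta_rot":[0,0,0],"hand":1},{"xyz":[0,0,1.5],"delta_rot":[0,0,0],"hand":1}]'
python3 -c "
from seat import *
st()"
```

```text
time_s: 32.98
position: [0.533, -0.1944, 0.1365]
tcp_rot: [[0.833, 0.276, 0.48], [0.239, -0.961, 0.139], [0.499, -0.001, -0.866]]
force: [0.4, 0.2, 0.2]
opening: 0.005
grasp_force: 0.0
seat xyz mm [ 1.66 -0.3  56.2 ] F seat [ 0.5  0.1 -0. ] M seat [ 0.    0.46 -0.  ] rot [ 0.0007 -0.0007  0.0007] open 0.005 t 32.975
time_s: 33.6
position: [0.5337, -0.1941, 0.135]
tcp_rot: [[0.833, 0.276, 0.479], [0.239, -0.961, 0.139], [0.499, -0.001, -0.866]]
force: [-0.3, 0.0, -0.6]
opening: 0.001
grasp_force: 0.0
seat xyz mm [ 1.58 -0.21 54.53] F seat [-0.6  0.1 -0.4] M seat [ 0.    0.37 -0.  ] rot [ 0.001  -0.0009  0.0007] open 0.001 t 33.6
```

```bash

python3 -m handwheel '[{"xyz":[0,0,0.5],"delta_rot":[0,0,0],"hand":1},{"xyz":[0,0,1],"delta_rot":[0,0,0],"hand":1},{"xyz":[0,0,1.5],"delta_rot":[0,0,0],"hand":1},{"xyz":[0,0,2],"delta_rot":[0,0,0],"hand":1},{"xyz":[0,0,2],"delta_rot":[0,0,0],"hand":1}]'
python3 -c "
from seat import *
st()"
python3 -m handwheel '[{"xyz":[0,0,0.3],"delta_rot":[0,0,0],"hand":1},{"xyz":[0,0,0.6],"delta_rot":[0,0,0],"hand":1},{"xyz":[0,0,0.9],"delta_rot":[0,0,0],"hand":1},{"xyz":[0,0,1.2],"delta_rot":[0,0,0],"hand":1},{"xyz":[0,0,1.2],"delta_rot":[0,0,0],"hand":1}]'
python3 -c "
from seat import *
st()"
```

```text
time_s: 34.22
position: [0.5346, -0.1938, 0.1332]
tcp_rot: [[0.833, 0.276, 0.479], [0.239, -0.961, 0.139], [0.499, -0.001, -0.866]]
force: [-0.6, 1.1, 0.0]
opening: 0.005
grasp_force: 0.0
seat xyz mm [ 1.55 -0.19 52.51] F seat [-0.2  1.3  0.2] M seat [0.01 0.47 0.02] rot [ 0.0011 -0.0009  0.0008] open 0.005 t 34.225
time_s: 34.85
position: [0.535, -0.1937, 0.1326]
tcp_rot: [[0.833, 0.276, 0.48], [0.239, -0.961, 0.139], [0.499, -0.001, -0.866]]
force: [-3.7, -1.2, 5.2]
opening: 0.003
grasp_force: 3.2
seat xyz mm [ 1.6  -0.22 51.74] F seat [-0.8 -0.2  6.4] M seat [ 0.16  0.59 -0.01] rot [ 0.0007 -0.0007  0.0006] open 0.003 t 34.85
```

Contact came at 51.7–52 mm, the same as on the bench, so the head is fully home. Retreating and handing in.

```bash

python3 -m handwheel '[{"xyz":[0,0,-5],"delta_rot":[0,0,0],"hand":1},{"xyz":[0,0,-30],"delta_rot":[0,0,0],"hand":1},{"xyz":[0,0,-70],"delta_rot":[0,0,0],"hand":1},{"xyz":[0,0,-100],"delta_rot":[0,0,0],"hand":1},{"xyz":[0,0,-100],"delta_rot":[0,0,0],"hand":1}]'
python3 -c "
from seat import *
st();print(workorder.hand_in())"
```

```text
time_s: 35.48
position: [0.4875, -0.2089, 0.2208]
tcp_rot: [[0.832, 0.275, 0.482], [0.24, -0.961, 0.135], [0.501, 0.003, -0.866]]
force: [0.3, -0.7, -0.3]
opening: 0.005
grasp_force: 0.0
seat xyz mm [  2.51  -1.67 153.  ] F seat [-0.1 -0.8 -0.4] M seat [-0.03  0.42  0.  ] rot [-0.0034  0.0007 -0.0002] open 0.005 t 35.475
the job is handed in; nothing more can be done
None
```

The head is docked on the aluminium stand with its screen down-slope, released and clear of the robot; a light touch on the rib matched the bench height, so I believe it is fully home, and the job was handed in at about 35.5 s (I set the head down once on clear bench to regrasp after joint 6 hit its limit).

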